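# Sort the drilling bench

## Robot

A 6-joint arm with a two-finger parallel gripper is mounted at the origin on the work surface. World frame = base frame: x ahead of the robot, y to its left, z up, the work surface at z = 0. Lengths are in m, angles in rad, forces in N, time in s.
With the tool pointing down it reaches from about 0.325 to 0.9 m from the base axis. Payload 6.1 kg.
Tool frame: the origin (TCP) lies on the mounting face of the last link; the fingertips stand 173 mm ahead of it and the grasp point (between the pads) lies 155 mm ahead of it; z points along the fingers, x is the direction in which the jaws open and shut, and the axes are right-handed (so a half turn about z gives the same grasp; the last joint's range is limited). The gripper opens to 85 mm and grips with 20 to 120 N. Pads are 22 mm wide; open, the fingers measure 114 mm over their backs; the gripper's body (76 mm by 85 mm) begins 54 mm behind the grasp point. The pads swing forward as they close: fully open they stand 13 mm farther back than shut.
Start: joints at [-1.469, 0.22, 1.526, -0, 1.395, -0.126], TCP at [0.141, -0.609, 0.405] pointing down, gripper open.
Joint ranges: [-2.98, 2.98], [-0.91, 2.08], [0.09, 2.57], [-1.24, 4.39], [0.2, 2.65], [-2.68, 2.68]. Speed limits (rad/s): [2.57, 2.57, 3.01, 3.14, 3.14, 3.14].

## Interface

Orientations are given as a unit quaternion [w, x, y, z].
In Python, from bench import status, cams, ctrl gives the robot as it stands. The module is installed in compiled form; this text tells all that it offers.
- The arm moves only by the shell command python3 -m crank 'ROWS' [OPENING] [FORCE]. ROWS is JSON, a list of rows, each an object of numbers: "tx", "ty", "tz": the shift along the tool's x, y, z in units of 40 mm (1.0 is 40 mm); "rx", "ry", "rz": the turn, a rotation vector about the tool's x, y, z in units of 5 degrees (1.0 is 5 degrees). A call has 1 to 8 rows; each row shifts and turns the commanded pose from where the row before left it, along the tool's axes as they then stand; what a row does not reach is not made up. A row lasts 1/12 s, in which the tool goes at most 41.7 mm and 7.16 degrees, less where a joint would pass 70% of its speed; a pose out of reach is approached as far as the arm can. A call is refused whole if a number of a shift passes 1 or a number of a turn 1, either way. A call with a gripper value outside its range is refused whole. OPENING is the closure, from -1 (fully open) to 1 (shut), set as the call begins (- or left out, the last holds). The fingers move at their own pace and stop on an object; FORCE is the grip in N (left out, the last holds). Time passes only in rows, so rows that do not move let the fingers close. It gives the time, the measured TCP pose, the force and the opening at its end, in the units of the state.
- status.observe(): the state, without advancing time (a new reading comes with each control period).
- cams.get_image(name): name is "scene" or "top" or "wrist"; returns a dict with "img" (480x640x3 uint8, red, green, blue), "mtx" (3x3 intrinsics, pixels), "position" and "rotation" of the camera in the world. Camera axes: x right, y up, looking along -z (the intrinsics and any distortion apply to the point x, -y, -z); pixel columns grow to the right and rows downward; lengths in m; the calibration is good to about 2 mm. The wrist camera is an equidistant fisheye: a pixel r from the principal point sees the ray r / f radians off the axis. A picture is of the moment at which its call begins. There is no depth.
- ctrl.finish_job(): hands the job in, once; it reports no verdict.
The state is a dict: "time_s": time; "qpos": joint angles; "dq": joint speeds; "tau": joint torques, N m; "ee_pos": TCP position; "tool_rot": TCP orientation; "wrist_force": force on the tool from outside, world axes, zero at the start; "moment": the same for the moment, N m; "width": finger opening in m.
Only numpy, scipy, OpenCV 4.12 (cv2) and the standard library are available. Lean on these libraries where they do the work, as an engineer would, in place of code of your own. Each camera call takes 0.05 s, during which the arm holds its last target.

## Task

Tidy up after drilling: stand the gold hole cutter in the blue tray, the worn black cutter in the red tray for regrinding and the big bolt on its head in the yellow tray. Put the flange that lies crown up in the middle of the ring on the wooden board, then stack the upside-down flange on it, crown on crown and squarely in line, each kept the way up it lies now. Set every piece down gently rather than dropping it, and do not knock over or push away the white squeeze bottle.

Things in the scene. Friction and masses are not known exactly. Their poses are not given: they have to be found in the camera images.
- flange_up: hat-shaped dark grey aluminium flange lying rim down, crown up: rim disc 64 mm in diameter and 8 mm thick at the bottom, on it a round crown 42 mm in diameter rising 32 mm, 40 mm high in all, about 0.22 kg; seen from above a small disc inside a larger one with four dark bolt spots around. Take it by the crown. The dark spots and bore are only marks. Origin at the centre of the underside (rim face), z up
- flange_down: the other dark grey flange, of the same shape, lying upside down on its crown: round crown 42 mm in diameter and 32 mm high below, rim disc 64 mm in diameter and 8 mm thick on top (from 32 to 40 mm above its underside); seen from above one flat disc with a dark bore and four dark spots. Take it across the rim. Origin at the centre of the underside (crown face), z up
- cutter_gold: good hole cutter, gold coloured, stands on its teeth: round body 32 mm in diameter and 28 mm high, above it a round shank 19 mm in diameter and 40 mm long, 68 mm high in all, about 0.14 kg. Take it by the shank. Origin at the centre of the underside, z up
- cutter_worn: worn hole cutter, black with rusty flutes, stands on its teeth: round body 32 mm in diameter and 28 mm high, above it a round shank 19 mm in diameter and 40 mm long, 68 mm high in all, about 0.14 kg. Take it by the shank. Origin at the centre of the underside, z up
- bolt: large steel hex bolt standing on its head: hexagon head 36 mm across flats and 15 mm high, above it a round threaded shank 24 mm in diameter and 60 mm long (slightly over, 25 mm, at the thread), 75 mm high in all, about 0.3 kg. Take it by the shank. Origin at the centre of the underside of the head, z up
- tray_blue: blue square open tray, fixed to the bench, 80 x 80 mm outside, 72 x 72 mm inside, walls 4 mm thick and 22 mm high, floor 4 mm thick. Origin at the centre of its underside on the bench; x and y along its sides, z up
- tray_red: red square open tray, fixed to the bench, 80 x 80 mm outside, 72 x 72 mm inside, walls 4 mm thick and 22 mm high, floor 4 mm thick. Origin at the centre of its underside on the bench; x and y along its sides, z up
- tray_yellow: yellow square open tray, fixed to the bench, 80 x 80 mm outside, 72 x 72 mm inside, walls 4 mm thick and 22 mm high, floor 4 mm thick. Origin at the centre of its underside on the bench; x and y along its sides, z up
- board: square wooden stacking board, fixed to the bench, 110 x 110 mm and 12 mm thick, with a dark ring 80 mm in diameter drawn about its centre. Origin at the centre of its underside on the bench, z up
- bottle: small white squeeze bottle with an orange nozzle, not to be disturbed: 46 mm in diameter, 105 mm high, loose, standing among the trays. Origin at the centre of its underside, z up

How it is judged:
By the outcome, as a careful person would: the job done as asked, in the order asked, and still so for the second after the job is handed in, with the robot touching nothing.
It also fails if it takes over 136 s, if anything falls off the work surface, if the arm or the gripper's body presses on something with over 40 N, if the wrist force passes 120 N, or if a joint passes its speed limit or range.

## Working session

There is one attempt and no reset: what is moved stays moved. The work goes in short steps, Python scripts to look and compute and a shell command to move; the robot and the scene stay as the last step left them, time stands still between calls to the robot, and variables do not carry over. Pictures are saved under pics/ and viewed, and the job is handed in when it is done.

```bash
mkdir -p pics; ls; python3 - <<'E'
from bench import status,cams
import cv2
s=status.observe();print(s)
for n in("scene","top","wrist"):
    d=cams.get_image(n);cv2.imwrite(f"pics/{n}0.png",d["img"][...,::-1]);print(n,d["mtx"],d["position"],d["rotation"],[k for k in d])
E
```

```text
pics
{'time_s': 0.0, 'qpos': array([-1.46908575e+00,  2.21196361e-01,  1.52763407e+00, -6.95411943e-06,
        1.39467307e+00, -1.26139476e-01]), 'dq': array([ 2.39632521e-05, -1.57384044e-03,  3.98434782e-04,  2.40642129e-03,
       -1.48903459e-03,  4.66091713e-04]), 'tau': array([-1.37801937e-03, -4.96905434e+01, -3.89396024e+01, -4.46061367e-04,
        1.09619150e-02, -6.60656852e-06]), 'ee_pos': array([ 0.14112024, -0.60857672,  0.4036052 ]), 'tool_rot': array([-6.81395295e-04,  7.82906041e-01, -6.22139227e-01, -6.69731968e-04]), 'wrist_force': array([ 0.75950146, -1.18891887,  0.90428229]), 'moment': array([ 0.02188205, -0.00043764, -0.02113497]), 'width': 0.08558704564632108}
scene [[595.8331974    0.         317.87028604]
 [  0.         595.8331974  245.3575112 ]
 [  0.           0.           1.        ]] [1.48046396 0.14124206 0.78664932] [0.59100335 0.28145619 0.33373603 0.67831978] ['img', 'mtx', 'position', 'rotation']
top [[509.61405807   0.         316.21761087]
 [  0.         509.61405807 238.72784823]
 [  0.           0.           1.        ]] [ 0.39068132 -0.01601688  1.05094618] [ 0.71479663  0.04963866 -0.04445537 -0.69615049] ['img', 'mtx', 'position', 'rotation']
wrist [[371.64829954   0.         321.81551523]
 [  0.         371.64829954 241.95000533]
 [  0.           0.           1.        ]] [ 0.21413723 -0.59246258  0.3718697 ] [ 0.77453179 -0.11540734  0.0926483  -0.614978  ] ['img', 'mtx', 'position', 'rotation']
```

View pics/top0.png

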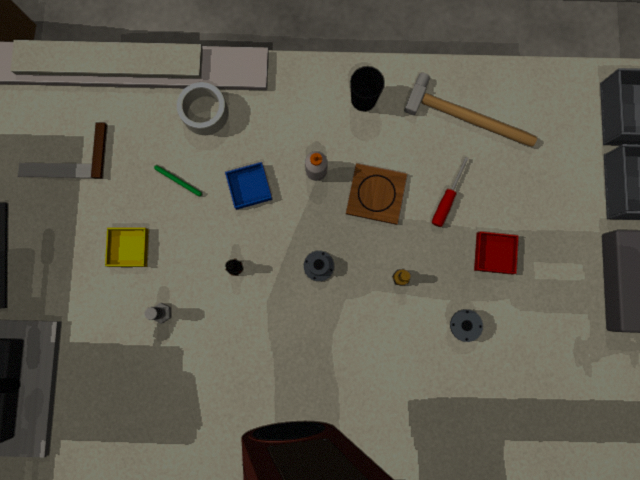

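View pics/scene0.png

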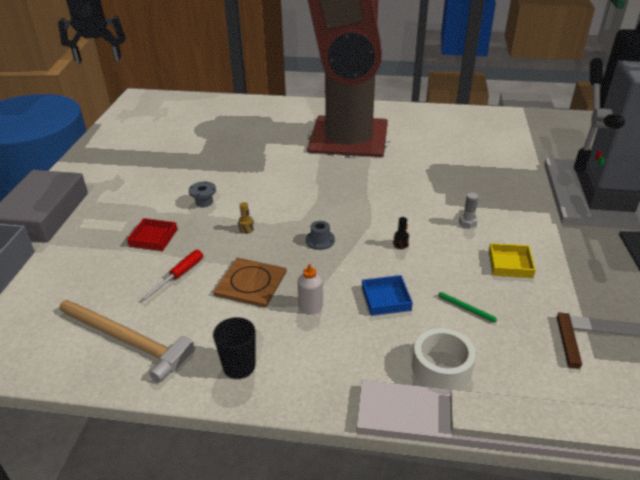

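View pics/wrist0.png

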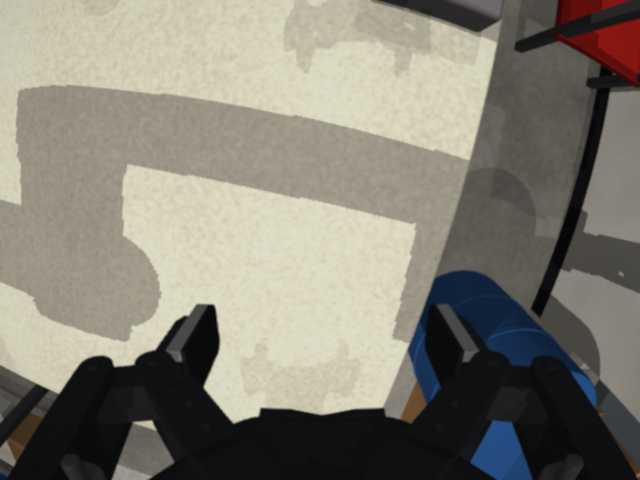

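Top view: blue tray at (249,186), yellow (127,248), red (496,253), board (377,193), bottle (316,163), worn cutter (234,267), flange_up (319,265), gold cutter (402,277), flange_down (466,325) and bolt (160,313). Next I'll segment and measure.

```bash
cat > h.py <<'E'
import numpy as np,cv2
from scipy.spatial.transform import Rotation as R
from bench import status,cams
def Q(q): return R.from_quat([q[1],q[2],q[3],q[0]])
def ray(d,u,v,fish=False):
    K=d["mtx"];x=(u-K[0,2])/K[0,0];y=(v-K[1,2])/K[1,1]
    if fish:
        r=np.hypot(x,y);k=np.sin(r)/r if r>1e-9 else 1;v3=np.array([x*k,-y*k,-np.cos(r)])
    else: v3=np.array([x,-y,-1.])
    return Q(d["rotation"]).apply(v3)
def hit(d,u,v,z,fish=False):
    p=np.array(d["position"]);r=ray(d,u,v,fish);return (p+r*(z-p[2])/r[2])
def proj(d,P,fish=False):
    c=Q(d["rotation"]).inv().apply(np.array(P)-d["position"]);x,y,z=c[0],-c[1],-c[2]
    if fish:
        rr=np.hypot(x,y);a=np.arctan2(rr,z);x,y=x/rr*a,y/rr*a
    else:x,y=x/z,y/z
    K=d["mtx"];return np.array([K[0,0]*x+K[0,2],K[1,1]*y+K[1,2]])
def blobs(m,amin=30):
    n,l,s,c=cv2.connectedComponentsWithStats(m.astype(np.uint8))
    return [(s[i],c[i],l==i) for i in range(1,n) if s[i,4]>=amin]
E
python3 - <<'E'
from h import *
d=cams.get_image("top");im=d["img"];hsv=cv2.cvtColor(im,cv2.COLOR_RGB2HSV)
H,S,V=[hsv[...,i].astype(int) for i in range(3)]
for n,m,z in(("blue",(abs(H-110)<12)&(S>150),.022),("red",((H<6)|(H>174))&(S>180)&(V>80),.022),("yel",(abs(H-28)<6)&(S>170),.022),("board",(H<18)&(H>5)&(S>100)&(V>60),.012)):
    for s,c,mm in blobs(m,400):
        q=cv2.convexHull(cv2.findContours(mm.astype(np.uint8),0,2)[0][0])
        P=np.array([hit(d,*p[0],z)[:2]*1000 for p in q]).astype(np.float32)
        print(n,s,c.round(1),[np.round(a,1) for a in cv2.minAreaRect(P)])
cr=[("gold",402,277),("worn",240,267),("bolt",162,313),("up",319,265),("dn",466,325),("bot",316,163)]
rows=[cv2.resize(im[v-24:v+24,u-24:u+24],(260,260),interpolation=cv2.INTER_CUBIC) for _,u,v in cr]
cv2.imwrite("pics/crops.png",np.vstack([np.hstack(rows[:3]),np.hstack(rows[3:])])[...,::-1])
E
```

```text
blue [ 226  163   45   46 1457] [248.2 185.4] [array([636.1, 137. ]), array([81.7, 78.4]), np.float64(17.4)]
red [ 477  232   41   42 1128] [498.4 253.1] [array([ 510.9, -373.6]), array([79.8, 77.5]), np.float64(85.4)]
yel [ 105  228   44   39 1585] [126.3 247. ] [array([501.5, 379.6]), array([77.9, 85.3]), np.float64(1.5)]
board [ 422   93  115   53 1251] [479.7 120. ] [array([ 793.7, -343.5]), array([253.8,  26.9]), np.float64(68.6)]
board [ 346  163   61   62 1523] [376.8 193.7] [array([ 628.6, -128.8]), array([109.7, 110.8]), np.float64(79.6)]
board [360 176  34  34 897] [376.4 192.8] [array([ 630.1, -129.3]), array([70.2, 68.7]), np.float64(0.9)]
```

View pics/crops.png

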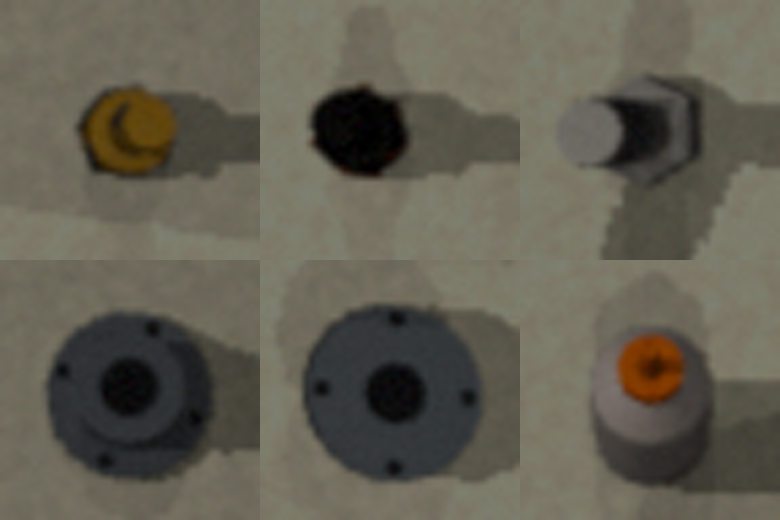

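Crops read: gold shank top ≈(404.7,274.7), worn body ≈(234.8,266.6), bolt top ≈(150.5,313), flange_up bore ≈(318.4,264.2), flange_down bore ≈(466.7,325), bottle nozzle ≈(316.1,158.5).

```bash
python3 - <<'E'
from h import *
d=cams.get_image("top");s=cams.get_image("scene")
for n,u,v,z,t in(("gold",404.7,274.7,.068,.068),("worn",234.8,266.6,.014,.068),("bolt",150.5,313,.075,.075),("up",318.4,264.2,.04,.04),("dn",466.7,325,.04,.04),("bot",316.1,158.5,.105,.105),("blue",248.8,186,.022,.022)):
    P=hit(d,u,v,z);P[2]=t;print(n,(P*1000).round(1),"scene",proj(s,P).round(1))
im=s["img"]
cr=[("gold",246,215),("worn",402,232),("bolt",468,212),("up",320,233),("dn",202,192),("bot",310,290)]
rows=[cv2.resize(im[v-24:v+24,u-24:u+24],(260,260),interpolation=cv2.INTER_CUBIC) for _,u,v in cr]
cv2.imwrite("pics/crops2.png",np.vstack([np.hstack(rows[:3]),np.hstack(rows[3:])])[...,::-1])
E
```

```text
gold [ 456.8 -179.3   68. ] scene [242.5 203.8]
worn [467.8 158.   68. ] scene [400.5 218.2]
bolt [370.9 303.6  75. ] scene [470.5 194.5]
up [475.  -12.5  40. ] scene [318.4 225.1]
dn [ 363.6 -305.3   40. ] scene [200.3 187.5]
bot [672.1  -3.  105. ] scene [307.5 260.9]
blue [634.7 135.7  22. ] scene [383.8 288. ]
```

View pics/crops2.png

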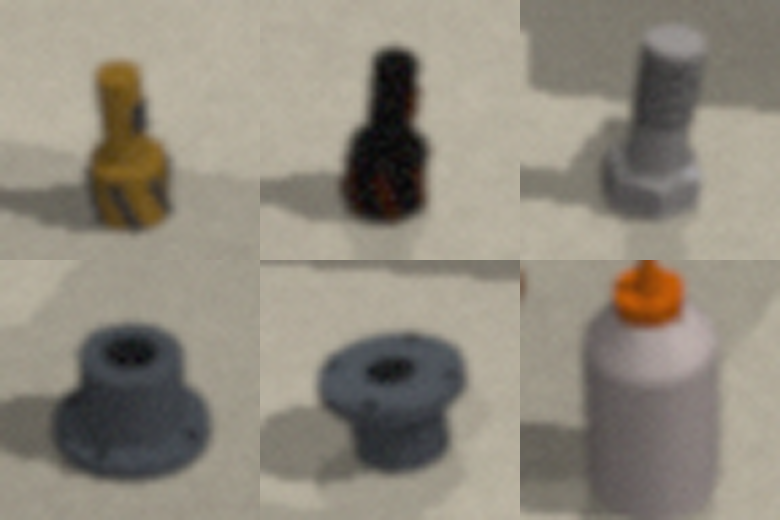

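```bash
python3 -m crank '[{"rz":-1},{"rz":-1},{"rz":-1},{"rz":-1},{"rz":-1},{"rz":-1},{"rz":-1},{"rz":-1}]' -1 40; python3 -m crank '[{"rz":-1},{"rz":-1},{"rz":-1},{"rz":-1},{"rz":-1},{"rz":-1},{"rz":-1},{"rz":-0.39}]'
```

```text
invalid input at $[0]: expected keys tx, ty, tz, rx, ry, rz
invalid input at $[0]: expected keys tx, ty, tz, rx, ry, rz
```

```bash
python3 -m crank '[{"tx":0,"ty":0,"tz":0,"rx":0,"ry":0,"rz":-1},{"tx":0,"ty":0,"tz":0,"rx":0,"ry":0,"rz":-1},{"tx":0,"ty":0,"tz":0,"rx":0,"ry":0,"rz":-1},{"tx":0,"ty":0,"tz":0,"rx":0,"ry":0,"rz":-1},{"tx":0,"ty":0,"tz":0,"rx":0,"ry":0,"rz":-1},{"tx":0,"ty":0,"tz":0,"rx":0,"ry":0,"rz":-1},{"tx":0,"ty":0,"tz":0,"rx":0,"ry":0,"rz":-1},{"tx":0,"ty":0,"tz":0,"rx":0,"ry":0,"rz":-1}]' -1 40; python3 -m crank '[{"tx":0,"ty":0,"tz":0,"rx":0,"ry":0,"rz":-1},{"tx":0,"ty":0,"tz":0,"rx":0,"ry":0,"rz":-1},{"tx":0,"ty":0,"tz":0,"rx":0,"ry":0,"rz":-1},{"tx":0,"ty":0,"tz":0,"rx":0,"ry":0,"rz":-1},{"tx":0,"ty":0,"tz":0,"rx":0,"ry":0,"rz":-1},{"tx":0,"ty":0,"tz":0,"rx":0,"ry":0,"rz":-1},{"tx":0,"ty":0,"tz":0,"rx":0,"ry":0,"rz":-1},{"tx":0,"ty":0,"tz":0,"rx":0,"ry":0,"rz":-0.39}]'
```

```text
time_s: 0.97
ee_pos: [0.1411, -0.6088, 0.4046]
tool_rot: [-0.0, 0.949, -0.315, -0.0]
wrist_force: [-0.5, -0.3, 0.8]
width: 0.0853
time_s: 1.63
ee_pos: [0.1411, -0.6088, 0.4046]
tool_rot: [-0.0, 1.0, 0.002, -0.0]
wrist_force: [0.3, -0.1, 0.2]
width: 0.0854
```

```bash
python3 -m crank '[{"tx":0.564,"ty":-0.768,"tz":0,"rx":0,"ry":0,"rz":0},{"tx":0.564,"ty":-0.768,"tz":0,"rx":0,"ry":0,"rz":0},{"tx":0.564,"ty":-0.768,"tz":0,"rx":0,"ry":0,"rz":0},{"tx":0.564,"ty":-0.768,"tz":0,"rx":0,"ry":0,"rz":0},{"tx":0.564,"ty":-0.768,"tz":0,"rx":0,"ry":0,"rz":0},{"tx":0.564,"ty":-0.768,"tz":0,"rx":0,"ry":0,"rz":0},{"tx":0.564,"ty":-0.768,"tz":0,"rx":0,"ry":0,"rz":0}]'; python3 -m crank '[{"tx":0.564,"ty":-0.768,"tz":0,"rx":0,"ry":0,"rz":0},{"tx":0.564,"ty":-0.768,"tz":0,"rx":0,"ry":0,"rz":0},{"tx":0.564,"ty":-0.768,"tz":0,"rx":0,"ry":0,"rz":0},{"tx":0.564,"ty":-0.768,"tz":0,"rx":0,"ry":0,"rz":0},{"tx":0.564,"ty":-0.768,"tz":0,"rx":0,"ry":0,"rz":0},{"tx":0.564,"ty":-0.768,"tz":0,"rx":0,"ry":0,"rz":0},{"tx":0.564,"ty":-0.768,"tz":0,"rx":0,"ry":0,"rz":0}]'
cat > w.py <<'E'
from h import *
import sys
d=cams.get_image("wrist");s=status.observe()
print(s["time_s"],s["ee_pos"].round(4),s["tool_rot"].round(4),(d["position"]-s["ee_pos"]).round(4),d["position"].round(4))
cv2.imwrite(f"pics/{sys.argv[1]}.png",d["img"][...,::-1])
np.savez(f"{sys.argv[1]}.npz",**d)
E
python3 w.py w1
```

```text
time_s: 2.22
ee_pos: [0.2997, -0.3922, 0.4048]
tool_rot: [0.0, 1.0, -0.0, 0.0]
wrist_force: [0.4, -0.5, -0.4]
width: 0.0855
time_s: 2.8
ee_pos: [0.4577, -0.1769, 0.405]
tool_rot: [0.0, 1.0, 0.0, 0.0]
wrist_force: [0.2, -0.4, -0.4]
width: 0.0855
2.85 [ 0.4604 -0.1724  0.4051] [-0.0018  1.      0.0018  0.0018] [-0.0024  0.0693 -0.032 ] [ 0.458  -0.1031  0.3731]
```

View pics/w1.png

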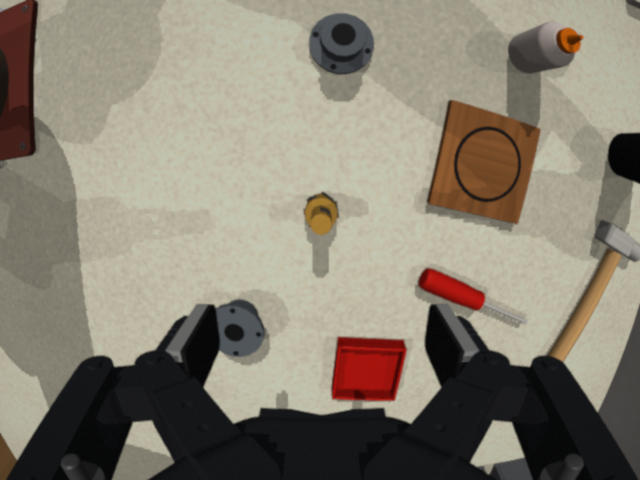

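The wrist view shows gold cutter top at ≈(320,221), flange_up at (342,37), flange_down at (236,331), board ring (488,164) and red tray (368,370).

```bash
python3 w.py w2; python3 - <<'E'
from h import *
d=dict(np.load("w2.npz"));im=d["img"]
cr=[(320,215),(342,40),(236,331),(488,164),(368,370)]
f=[]
for i,(u,v) in enumerate(cr):
    h=24 if i<1 else 40
    f.append(cv2.resize(im[v-h:v+h,u-h:u+h],(260,260),interpolation=cv2.INTER_CUBIC))
f.append(f[0]*0)
cv2.imwrite("pics/cw2.png",np.vstack([np.hstack(f[:3]),np.hstack(f[3:])])[...,::-1])
for n,P in(("gold",(456.8,-179.3,68)),("up",(475,-12.5,40)),("dn",(363.6,-305.3,40)),("board",(629,-129,12)),("red",(511,-373,22))): print(n,proj(d,np.array(P)/1000,True).round(1))
E
```

```text
2.9 [ 0.459  -0.1747  0.4049] [-7.0e-04  1.0e+00  3.1e-03  7.0e-04] [ 0.0015  0.0764 -0.0314] [ 0.4605 -0.0983  0.3735]
gold [315.9 229.1]
up [337.5  39.4]
dn [229. 337.]
board [483.2 169.8]
red [362.7 378.8]
```

View pics/cw2.png

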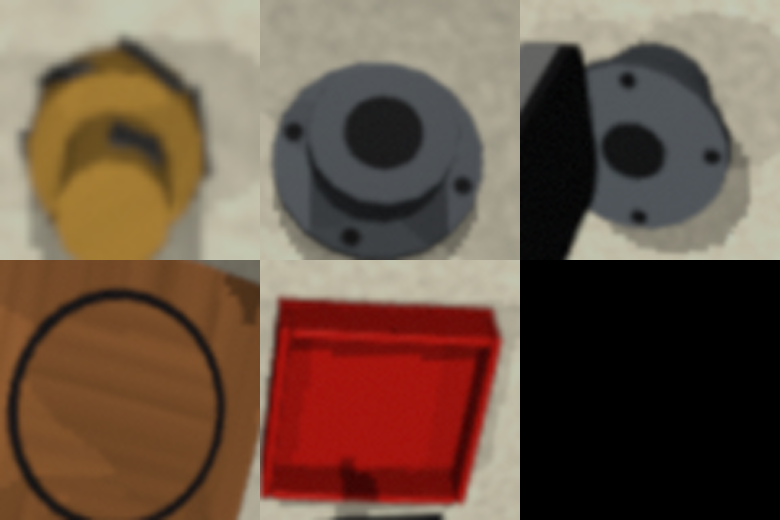

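```bash
python3 -m crank '[{"tx":0,"ty":0,"tz":0,"rx":0,"ry":0,"rz":0},{"tx":0,"ty":0,"tz":0,"rx":0,"ry":0,"rz":0},{"tx":0,"ty":0,"tz":0,"rx":0,"ry":0,"rz":0},{"tx":0,"ty":0,"tz":0,"rx":0,"ry":0,"rz":0}]';  python3 w.py w3; cat > c.py <<'E'
# c.py npz out u,v,h ... : crops
from h import *
import sys
d=dict(np.load(sys.argv[1]+".npz"));im=d["img"];f=[]
for a in sys.argv[3:]:
    u,v,h=map(int,a.split(","))
    p=cv2.copyMakeBorder(im,100,100,100,100,0)
    f.append(cv2.resize(p[v+100-h:v+100+h,u+100-h:u+100+h],(260,260),interpolation=cv2.INTER_CUBIC))
while len(f)%3: f.append(f[0]*0)
cv2.imwrite(f"pics/{sys.argv[2]}.png",np.vstack([np.hstack(f[i:i+3]) for i in range(0,len(f),3)])[...,::-1])
E
python3 c.py w3 cw3 320,225,26 342,40,40 236,331,40 488,164,52 368,370,52 545,45,40
python3 - <<'E'
from h import *
d=dict(np.load("w3.npz"))
for n,P in(("gold",(456.8,-179.3,68)),("up",(475,-12.5,40)),("dn",(363.6,-305.3,40)),("board",(629,-129,12)),("red",(511,-373,22)),("bot",(672,-3,105))): print(n,proj(d,np.array(P)/1000,True).round(1))
E
```

```text
time_s: 3.23
ee_pos: [0.4563, -0.1799, 0.4047]
tool_rot: [0.0, 1.0, -0.001, -0.0]
wrist_force: [0.4, -0.6, -0.1]
width: 0.0855
3.2833 [ 0.4564 -0.1799  0.4047] [ 1.0e-04  1.0e+00 -1.1e-03 -0.0e+00] [ 0.0004  0.0739 -0.0319] [ 0.4568 -0.106   0.3728]
gold [322.1 219.1]
up [342.4  29.8]
dn [233.7 330.3]
board [488.6 160.6]
red [368.7 372.4]
bot [577.1  31.5]
```

View pics/cw3.png

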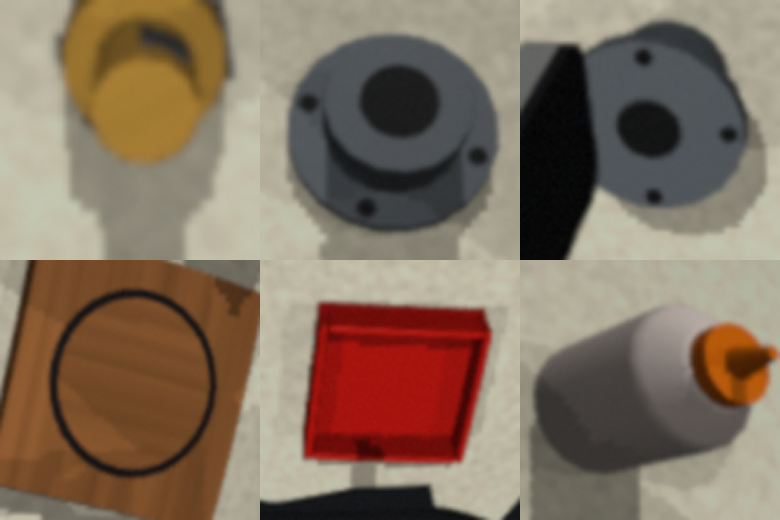

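```bash
python3 -m crank '[{"tx":0.015,"ty":0.015,"tz":0.92,"rx":0,"ry":0,"rz":0},{"tx":0,"ty":0,"tz":1,"rx":0,"ry":0,"rz":0},{"tx":0,"ty":0,"tz":1,"rx":0,"ry":0,"rz":0},{"tx":0,"ty":0,"tz":1,"rx":0,"ry":0,"rz":0},{"tx":0,"ty":0,"tz":0.6,"rx":0,"ry":0,"rz":0},{"tx":0,"ty":0,"tz":0.4,"rx":0,"ry":0,"rz":0},{"tx":0,"ty":0,"tz":0,"rx":0,"ry":0,"rz":0},{"tx":0,"ty":0,"tz":0,"rx":0,"ry":0,"rz":0}]'; python3 -m crank '[{"tx":0,"ty":0,"tz":0,"rx":0,"ry":0,"rz":0},{"tx":0,"ty":0,"tz":0,"rx":0,"ry":0,"rz":0},{"tx":0,"ty":0,"tz":0,"rx":0,"ry":0,"rz":0},{"tx":0,"ty":0,"tz":0,"rx":0,"ry":0,"rz":0},{"tx":0,"ty":0,"tz":0,"rx":0,"ry":0,"rz":0},{"tx":0,"ty":0,"tz":0,"rx":0,"ry":0,"rz":0},{"tx":0,"ty":0,"tz":0,"rx":0,"ry":0,"rz":0},{"tx":0,"ty":0,"tz":0,"rx":0,"ry":0,"rz":0}]' 1 40; python3 w.py w4
```

```text
time_s: 3.95
ee_pos: [0.4569, -0.1799, 0.2073]
tool_rot: [-0.001, 1.0, -0.001, -0.001]
wrist_force: [0.2, 1.2, -0.0]
width: 0.0855
time_s: 4.62
ee_pos: [0.4579, -0.1795, 0.2086]
tool_rot: [0.0, 1.0, 0.0, 0.0]
wrist_force: [-1.4, 0.1, 6.0]
width: 0.0181
4.6667 [ 0.4579 -0.1795  0.2085] [3.e-04 1.e+00 1.e-04 4.e-04] [ 0.0003  0.0739 -0.0319] [ 0.4582 -0.1056  0.1767]
```

View pics/w4.png

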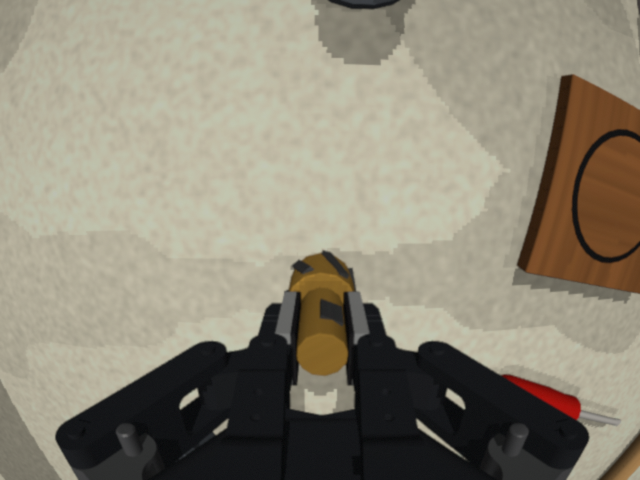

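```bash
python3 -m crank '[{"tx":0,"ty":0,"tz":-0.3,"rx":0,"ry":0,"rz":0},{"tx":0,"ty":0,"tz":-0.8,"rx":0,"ry":0,"rz":0},{"tx":0,"ty":0,"tz":-0.9,"rx":0,"ry":0,"rz":0},{"tx":0,"ty":0,"tz":-0.9,"rx":0,"ry":0,"rz":0},{"tx":0,"ty":0,"tz":-0.9,"rx":0,"ry":0,"rz":0},{"tx":0.1,"ty":-0.2,"tz":0,"rx":0,"ry":0,"rz":0},{"tx":0.33,"ty":-0.59,"tz":0,"rx":0,"ry":0,"rz":0},{"tx":0.4,"ty":-0.7,"tz":0,"rx":0,"ry":0,"rz":0}]'; python3 -m crank '[{"tx":0.45,"ty":-0.8,"tz":0,"rx":0,"ry":0,"rz":0},{"tx":0.45,"ty":-0.8,"tz":0,"rx":0,"ry":0,"rz":0},{"tx":0.45,"ty":-0.8,"tz":0,"rx":0,"ry":0,"rz":0},{"tx":0.45,"ty":-0.8,"tz":0,"rx":0,"ry":0,"rz":0},{"tx":0.45,"ty":-0.8,"tz":0,"rx":0,"ry":0,"rz":0},{"tx":0.45,"ty":-0.8,"tz":0,"rx":0,"ry":0,"rz":0},{"tx":0.4,"ty":-0.7,"tz":0,"rx":0,"ry":0,"rz":0},{"tx":0.4,"ty":-0.7,"tz":0,"rx":0,"ry":0,"rz":0}]';python3 -m crank '[{"tx":0.2,"ty":-0.4,"tz":0,"rx":0,"ry":0,"rz":0},{"tx":0,"ty":0,"tz":0,"rx":0,"ry":0,"rz":0},{"tx":0,"ty":0,"tz":0,"rx":0,"ry":0,"rz":0},{"tx":0,"ty":0,"tz":0,"rx":0,"ry":0,"rz":0}]'; python3 w.py w5
```

```text
time_s: 5.33
ee_pos: [0.4907, -0.12, 0.3601]
tool_rot: [0.0, 1.0, -0.001, 0.0]
wrist_force: [0.6, 0.0, -2.3]
width: 0.0179
time_s: 6.0
ee_pos: [0.631, 0.1304, 0.3582]
tool_rot: [0.0, 1.0, 0.0, -0.001]
wrist_force: [1.1, -0.7, -1.5]
width: 0.0176
time_s: 6.33
ee_pos: [0.6382, 0.1439, 0.3585]
tool_rot: [0.0, 1.0, 0.0, -0.001]
wrist_force: [-0.7, -0.1, -1.4]
width: 0.018
6.3833 [0.6383 0.1435 0.3589] [ 3.e-04  1.e+00 -3.e-04 -9.e-04] [ 0.0002  0.0743 -0.0323] [0.6385 0.2178 0.3266]
```

View pics/w5.png

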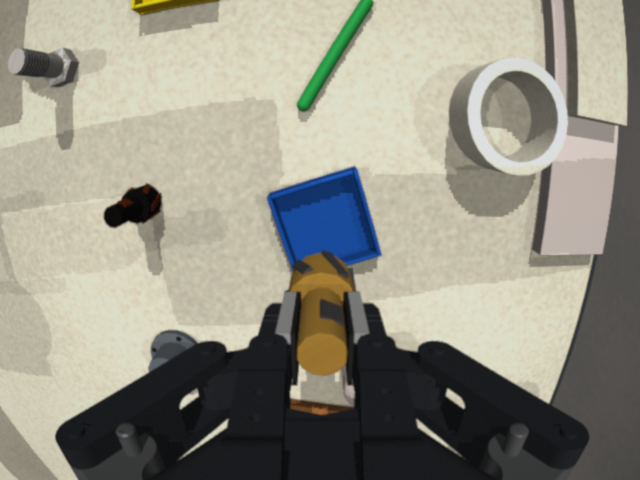

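```bash
python3 - <<'E'
from h import *
d=dict(np.load("w5.npz"))
a=hit(d,268,193,.022,True);b=hit(d,381,256,.022,True);print(a,b,(a+b)/2,np.linalg.norm(a-b))
for n,u,v,z in(("worn",115,216,.068),("bolt",18,61,.075)):print(n,hit(d,u,v,z,True))
E
```

```text
[0.59282705 0.16690172 0.022     ] [0.68958738 0.11145218 0.022     ] [0.64120722 0.13917695 0.022     ] 0.11152225638854676
worn [0.47293461 0.15974135 0.068     ]
bolt [0.37713315 0.30247544 0.075     ]
```

```bash
python3 -m crank '[{"tx":0,"ty":0.14,"tz":0.3,"rx":0,"ry":0,"rz":0},{"tx":0,"ty":0,"tz":0.8,"rx":0,"ry":0,"rz":0},{"tx":0,"ty":0,"tz":0.8,"rx":0,"ry":0,"rz":0},{"tx":0,"ty":0,"tz":0.8,"rx":0,"ry":0,"rz":0},{"tx":0,"ty":0,"tz":0.5,"rx":0,"ry":0,"rz":0},{"tx":0,"ty":0,"tz":0.2,"rx":0,"ry":0,"rz":0},{"tx":0,"ty":0,"tz":0.05,"rx":0,"ry":0,"rz":0},{"tx":0,"ty":0,"tz":0,"rx":0,"ry":0,"rz":0}]'; python3 -m crank '[{"tx":0,"ty":0,"tz":0.05,"rx":0,"ry":0,"rz":0},{"tx":0,"ty":0,"tz":0.03,"rx":0,"ry":0,"rz":0},{"tx":0,"ty":0,"tz":0.03,"rx":0,"ry":0,"rz":0},{"tx":0,"ty":0,"tz":0.03,"rx":0,"ry":0,"rz":0},{"tx":0,"ty":0,"tz":0,"rx":0,"ry":0,"rz":0}]'
```

```text
time_s: 7.05
ee_pos: [0.6388, 0.1379, 0.2219]
tool_rot: [0.0, 1.0, -0.0, -0.0]
wrist_force: [0.2, -0.0, -0.7]
width: 0.0183
time_s: 7.47
ee_pos: [0.6389, 0.1388, 0.2168]
tool_rot: [-0.0, 1.0, 0.0, 0.0]
wrist_force: [-0.5, 0.4, -1.2]
width: 0.0178
```

```bash
python3 -m crank '[{"tx":0,"ty":0,"tz":0.025,"rx":0,"ry":0,"rz":0},{"tx":0,"ty":0,"tz":0.025,"rx":0,"ry":0,"rz":0},{"tx":0,"ty":0,"tz":0.025,"rx":0,"ry":0,"rz":0},{"tx":0,"ty":0,"tz":0,"rx":0,"ry":0,"rz":0},{"tx":0,"ty":0,"tz":0,"rx":0,"ry":0,"rz":0}]'; python3 -m crank '[{"tx":0,"ty":0,"tz":0.025,"rx":0,"ry":0,"rz":0},{"tx":0,"ty":0,"tz":0,"rx":0,"ry":0,"rz":0},{"tx":0,"ty":0,"tz":0,"rx":0,"ry":0,"rz":0}]'
```

```text
time_s: 7.88
ee_pos: [0.6387, 0.1387, 0.2131]
tool_rot: [0.0, 1.0, 0.0, -0.0]
wrist_force: [0.1, -0.8, -2.4]
width: 0.0178
time_s: 8.13
ee_pos: [0.6389, 0.1387, 0.2127]
tool_rot: [-0.0, 1.0, -0.0, 0.0]
wrist_force: [-1.0, 0.3, 2.1]
width: 0.0178
```

```bash
python3 -m crank '[{"tx":0,"ty":0,"tz":0.02,"rx":0,"ry":0,"rz":0},{"tx":0,"ty":0,"tz":0,"rx":0,"ry":0,"rz":0}]'; python3 -m crank '[{"tx":0,"ty":0,"tz":0,"rx":0,"ry":0,"rz":0},{"tx":0,"ty":0,"tz":0,"rx":0,"ry":0,"rz":0},{"tx":0,"ty":0,"tz":0,"rx":0,"ry":0,"rz":0},{"tx":0,"ty":0,"tz":-0.3,"rx":0,"ry":0,"rz":0},{"tx":0,"ty":0,"tz":-0.8,"rx":0,"ry":0,"rz":0},{"tx":0,"ty":0,"tz":-1,"rx":0,"ry":0,"rz":0},{"tx":0,"ty":0,"tz":-1,"rx":0,"ry":0,"rz":0}]' -0.3; python3 w.py w6
```

```text
time_s: 8.3
ee_pos: [0.639, 0.1387, 0.2127]
tool_rot: [-0.0, 1.0, 0.0, 0.0]
wrist_force: [-3.3, -0.3, 6.6]
width: 0.018
time_s: 8.88
ee_pos: [0.6382, 0.1386, 0.3364]
tool_rot: [0.0, 1.0, -0.0, -0.001]
wrist_force: [1.1, 0.6, 1.1]
width: 0.0551
8.9333 [0.6411 0.139  0.348 ] [-6.0e-04  1.0e+00  1.0e-04  6.6e-03] [-0.0026  0.0735 -0.0434] [0.6384 0.2124 0.3045]
```

View pics/w6.png

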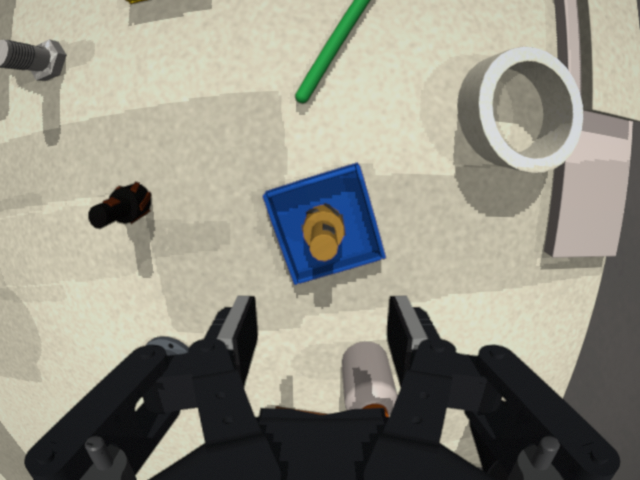

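Gold stands in the blue tray at (323,235). Now the worn cutter.

```bash
python3 -m crank '[{"tx":-0.3,"ty":-0.04,"tz":0,"rx":0,"ry":0,"rz":0},{"tx":-0.8,"ty":-0.1,"tz":0,"rx":0,"ry":0,"rz":0},{"tx":-0.9,"ty":-0.1,"tz":0,"rx":0,"ry":0,"rz":0},{"tx":-0.9,"ty":-0.1,"tz":0,"rx":0,"ry":0,"rz":0},{"tx":-0.8,"ty":-0.1,"tz":0,"rx":0,"ry":0,"rz":0},{"tx":-0.4,"ty":-0.08,"tz":0,"rx":0,"ry":0,"rz":0},{"tx":-0.1,"ty":-0.02,"tz":0,"rx":0,"ry":0,"rz":0},{"tx":0,"ty":0,"tz":0,"rx":0,"ry":0,"rz":0}]' -1;python3 -m crank '[{"tx":0,"ty":0,"tz":0,"rx":0,"ry":0,"rz":0},{"tx":0,"ty":0,"tz":0,"rx":0,"ry":0,"rz":0}]'; python3 w.py w7; python3 c.py w7 cw7 322,215,40
```

```text
time_s: 9.6
ee_pos: [0.4702, 0.1605, 0.3364]
tool_rot: [-0.0, 1.0, 0.0, 0.001]
wrist_force: [0.2, -0.3, 0.2]
width: 0.0859
time_s: 9.77
ee_pos: [0.4719, 0.1601, 0.3361]
tool_rot: [-0.0, 1.0, -0.0, 0.001]
wrist_force: [-0.3, 0.2, 0.6]
width: 0.0851
9.8167 [0.4719 0.16   0.3359] [-0.e+00  1.e+00 -3.e-04  5.e-04] [ 0.0004  0.0739 -0.0316] [0.4723 0.234  0.3043]
```

View pics/cw7.png

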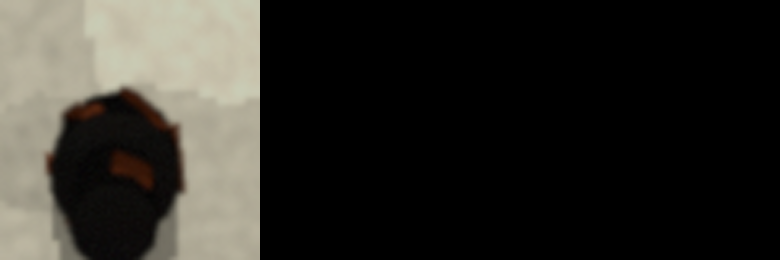

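View pics/w7.png

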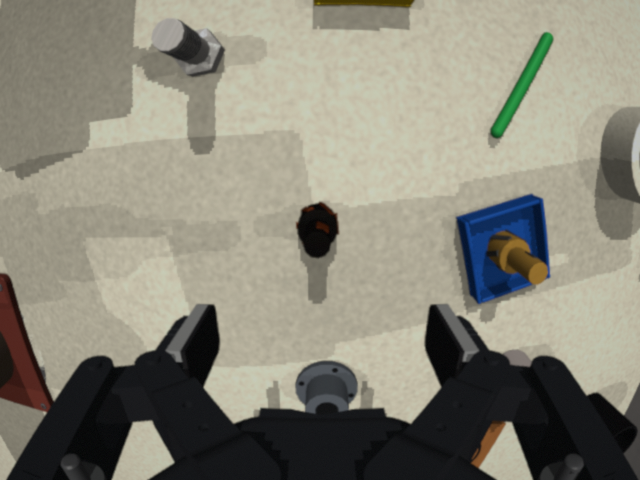

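```bash
python3 - <<'E'
from h import *
d=dict(np.load("w7.npz"))
print(hit(d,317,243,.068,True),hit(d,168,33,.075,True))
E
```

```text
[0.46945228 0.16086777 0.068     ] [0.37383584 0.30409427 0.075     ]
```

```bash
python3 -m crank '[{"tx":-0.06,"ty":-0.02,"tz":0.4,"rx":0,"ry":0,"rz":0},{"tx":0,"ty":0,"tz":0.8,"rx":0,"ry":0,"rz":0},{"tx":0,"ty":0,"tz":0.8,"rx":0,"ry":0,"rz":0},{"tx":0,"ty":0,"tz":0.7,"rx":0,"ry":0,"rz":0},{"tx":0,"ty":0,"tz":0.4,"rx":0,"ry":0,"rz":0},{"tx":0,"ty":0,"tz":0.08,"rx":0,"ry":0,"rz":0},{"tx":0,"ty":0,"tz":0,"rx":0,"ry":0,"rz":0},{"tx":0,"ty":0,"tz":0,"rx":0,"ry":0,"rz":0}]'; python3 -m crank '[{"tx":0,"ty":0,"tz":0,"rx":0,"ry":0,"rz":0},{"tx":0,"ty":0,"tz":0,"rx":0,"ry":0,"rz":0},{"tx":0,"ty":0,"tz":0,"rx":0,"ry":0,"rz":0},{"tx":0,"ty":0,"tz":0,"rx":0,"ry":0,"rz":0},{"tx":0,"ty":0,"tz":0,"rx":0,"ry":0,"rz":0},{"tx":0,"ty":0,"tz":0,"rx":0,"ry":0,"rz":0},{"tx":0,"ty":0,"tz":0,"rx":0,"ry":0,"rz":0},{"tx":0,"ty":0,"tz":0,"rx":0,"ry":0,"rz":0}]' 1 40; python3 -m crank '[{"tx":0,"ty":0,"tz":-0.3,"rx":0,"ry":0,"rz":0},{"tx":0,"ty":0,"tz":-0.8,"rx":0,"ry":0,"rz":0},{"tx":0,"ty":0,"tz":-0.9,"rx":0,"ry":0,"rz":0},{"tx":0,"ty":0,"tz":-0.9,"rx":0,"ry":0,"rz":0},{"tx":0,"ty":0,"tz":-0.9,"rx":0,"ry":0,"rz":0},{"tx":0,"ty":0,"tz":0,"rx":0,"ry":0,"rz":0}]';python3 w.py w8
```

```text
time_s: 10.48
ee_pos: [0.4694, 0.161, 0.2091]
tool_rot: [-0.0, 1.0, -0.0, 0.0]
wrist_force: [0.3, 0.1, 1.1]
width: 0.0854
time_s: 11.15
ee_pos: [0.4686, 0.1611, 0.2089]
tool_rot: [-0.0, 1.0, 0.0, 0.0]
wrist_force: [-0.8, 0.6, 4.7]
width: 0.0179
time_s: 11.65
ee_pos: [0.4705, 0.1615, 0.368]
tool_rot: [-0.001, 1.0, 0.0, 0.006]
wrist_force: [2.4, 0.5, -0.2]
width: 0.0179
11.7 [0.4697 0.1613 0.3646] [-7.0e-04  1.0e+00  1.0e-04  4.1e-03] [ 0.0014  0.0741 -0.0282] [0.4711 0.2355 0.3363]
```

View pics/w8.png

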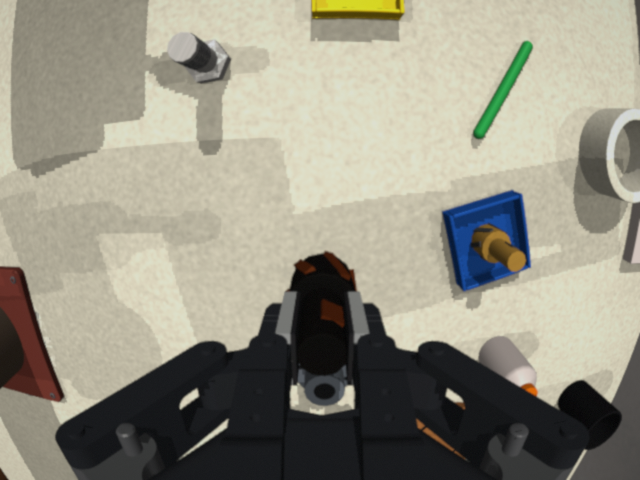

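```bash
python3 -m crank '[{"tx":0.05,"ty":0.3,"tz":0,"rx":0,"ry":0,"rz":0},{"tx":0.05,"ty":0.6,"tz":0,"rx":0,"ry":0,"rz":0},{"tx":0.08,"ty":0.9,"tz":0,"rx":0,"ry":0,"rz":0},{"tx":0.08,"ty":1,"tz":0,"rx":0,"ry":0,"rz":0},{"tx":0.08,"ty":1,"tz":0,"rx":0,"ry":0,"rz":0},{"tx":0.08,"ty":1,"tz":0,"rx":0,"ry":0,"rz":0},{"tx":0.08,"ty":1,"tz":0,"rx":0,"ry":0,"rz":0},{"tx":0.08,"ty":1,"tz":0,"rx":0,"ry":0,"rz":0}]'; python3 -m crank '[{"tx":0.08,"ty":1,"tz":0,"rx":0,"ry":0,"rz":0},{"tx":0.08,"ty":1,"tz":0,"rx":0,"ry":0,"rz":0},{"tx":0.08,"ty":1,"tz":0,"rx":0,"ry":0,"rz":0},{"tx":0.08,"ty":1,"tz":0,"rx":0,"ry":0,"rz":0},{"tx":0.08,"ty":1,"tz":0,"rx":0,"ry":0,"rz":0},{"tx":0.05,"ty":0.9,"tz":0,"rx":0,"ry":0,"rz":0},{"tx":0.04,"ty":0.5,"tz":0,"rx":0,"ry":0,"rz":0},{"tx":0,"ty":0.17,"tz":0,"rx":0,"ry":0,"rz":0}]';python3 -m crank '[{"tx":0,"ty":0,"tz":0,"rx":0,"ry":0,"rz":0},{"tx":0,"ty":0,"tz":0,"rx":0,"ry":0,"rz":0},{"tx":0,"ty":0,"tz":0,"rx":0,"ry":0,"rz":0}]'; python3 w.py w9
```

```text
time_s: 12.37
ee_pos: [0.4902, -0.1132, 0.3575]
tool_rot: [-0.001, 1.0, -0.0, -0.002]
wrist_force: [1.0, -0.2, -1.7]
width: 0.0181
time_s: 13.03
ee_pos: [0.5095, -0.3773, 0.3567]
tool_rot: [-0.001, 1.0, -0.002, -0.002]
wrist_force: [0.3, 0.0, -1.7]
width: 0.018
time_s: 13.28
ee_pos: [0.511, -0.3724, 0.359]
tool_rot: [-0.001, 1.0, 0.0, -0.001]
wrist_force: [-0.2, -0.2, -2.3]
width: 0.0181
13.3333 [ 0.5112 -0.3722  0.3595] [-7.e-04  1.e+00  7.e-04 -5.e-04] [-0.0001  0.0738 -0.0322] [ 0.5111 -0.2984  0.3273]
```

View pics/w9.png

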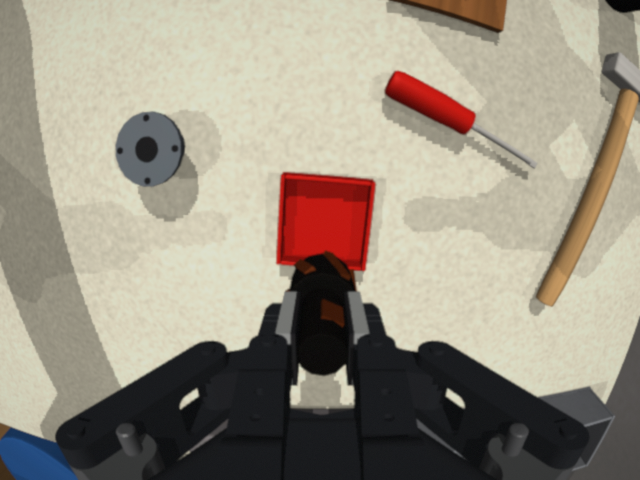

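```bash
python3 - <<'E'
from h import *
d=dict(np.load("w9.npz"))
print(hit(d,324.3,222,.022,True),hit(d,146,149,.04,True))
E
```

```text
[ 0.51276003 -0.37357276  0.022     ] [ 0.3653026 -0.3057812  0.04     ]
```

```bash
python3 -m crank '[{"tx":0.04,"ty":0.03,"tz":0.3,"rx":0,"ry":0,"rz":0},{"tx":0,"ty":0,"tz":0.8,"rx":0,"ry":0,"rz":0},{"tx":0,"ty":0,"tz":0.8,"rx":0,"ry":0,"rz":0},{"tx":0,"ty":0,"tz":0.8,"rx":0,"ry":0,"rz":0},{"tx":0,"ty":0,"tz":0.5,"rx":0,"ry":0,"rz":0},{"tx":0,"ty":0,"tz":0.25,"rx":0,"ry":0,"rz":0},{"tx":0,"ty":0,"tz":0.08,"rx":0,"ry":0,"rz":0},{"tx":0,"ty":0,"tz":0,"rx":0,"ry":0,"rz":0}]'; python3 -m crank '[{"tx":0,"ty":0,"tz":0.03,"rx":0,"ry":0,"rz":0},{"tx":0,"ty":0,"tz":0.02,"rx":0,"ry":0,"rz":0},{"tx":0,"ty":0,"tz":0.02,"rx":0,"ry":0,"rz":0},{"tx":0,"ty":0,"tz":0,"rx":0,"ry":0,"rz":0},{"tx":0,"ty":0,"tz":0,"rx":0,"ry":0,"rz":0}]'
```

```text
time_s: 14.0
ee_pos: [0.5129, -0.3744, 0.2186]
tool_rot: [-0.0, 1.0, 0.0, -0.0]
wrist_force: [-0.9, 0.0, -0.2]
width: 0.0177
time_s: 14.42
ee_pos: [0.513, -0.3752, 0.2171]
tool_rot: [0.0, 1.0, 0.0, 0.0]
wrist_force: [0.6, 0.1, -0.9]
width: 0.0177
```

```bash
python3 -m crank '[{"tx":0,"ty":0,"tz":0.025,"rx":0,"ry":0,"rz":0},{"tx":0,"ty":0,"tz":0.025,"rx":0,"ry":0,"rz":0},{"tx":0,"ty":0,"tz":0.025,"rx":0,"ry":0,"rz":0},{"tx":0,"ty":0,"tz":0.015,"rx":0,"ry":0,"rz":0},{"tx":0,"ty":0,"tz":0.01,"rx":0,"ry":0,"rz":0},{"tx":0,"ty":0,"tz":0,"rx":0,"ry":0,"rz":0},{"tx":0,"ty":0,"tz":0,"rx":0,"ry":0,"rz":0}]'
```

```text
time_s: 15.0
ee_pos: [0.5128, -0.375, 0.2129]
tool_rot: [0.0, 1.0, 0.0, -0.0]
wrist_force: [-2.5, 1.3, 5.3]
width: 0.0182
```

```bash
python3 -m crank '[{"tx":0,"ty":0,"tz":0,"rx":0,"ry":0,"rz":0},{"tx":0,"ty":0,"tz":0,"rx":0,"ry":0,"rz":0},{"tx":0,"ty":0,"tz":0,"rx":0,"ry":0,"rz":0},{"tx":0,"ty":0,"tz":-0.3,"rx":0,"ry":0,"rz":0},{"tx":0,"ty":0,"tz":-0.8,"rx":0,"ry":0,"rz":0},{"tx":0,"ty":0,"tz":-1,"rx":0,"ry":0,"rz":0},{"tx":0,"ty":0,"tz":-1,"rx":0,"ry":0,"rz":0},{"tx":0,"ty":0,"tz":-0.5,"rx":0,"ry":0,"rz":0}]' -0.3; python3 w.py w10
```

```text
time_s: 15.67
ee_pos: [0.5136, -0.3757, 0.3632]
tool_rot: [0.003, 1.0, 0.0, 0.003]
wrist_force: [0.6, -1.1, 2.0]
width: 0.0557
15.7167 [ 0.5143 -0.3763  0.3667] [4.6e-03 1.0e+00 1.0e-04 4.9e-03] [-0.0002  0.0743 -0.0357] [ 0.5141 -0.302   0.331 ]
```

View pics/w10.png

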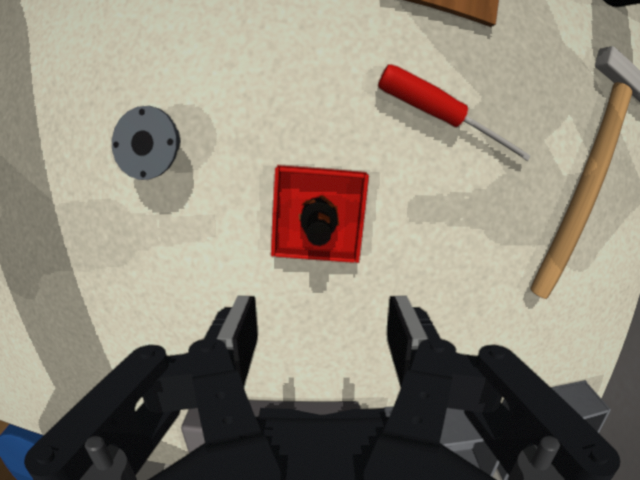

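Worn cutter stands upright in the red tray at (319,222). On to the bolt.

```bash
python3 -m crank '[{"tx":-0.09,"ty":-0.4,"tz":0,"rx":0,"ry":0,"rz":0},{"tx":-0.2,"ty":-0.9,"tz":0,"rx":0,"ry":0,"rz":0},{"tx":-0.2,"ty":-1,"tz":0,"rx":0,"ry":0,"rz":0},{"tx":-0.2,"ty":-1,"tz":0,"rx":0,"ry":0,"rz":0},{"tx":-0.2,"ty":-1,"tz":0,"rx":0,"ry":0,"rz":0},{"tx":-0.2,"ty":-1,"tz":0,"rx":0,"ry":0,"rz":0},{"tx":-0.2,"ty":-1,"tz":0,"rx":0,"ry":0,"rz":0},{"tx":-0.2,"ty":-1,"tz":0,"rx":0,"ry":0,"rz":0}]' -1; python3 -m crank '[{"tx":-0.2,"ty":-1,"tz":0,"rx":0,"ry":0,"rz":0},{"tx":-0.2,"ty":-1,"tz":0,"rx":0,"ry":0,"rz":0},{"tx":-0.2,"ty":-1,"tz":0,"rx":0,"ry":0,"rz":0},{"tx":-0.2,"ty":-1,"tz":0,"rx":0,"ry":0,"rz":0},{"tx":-0.2,"ty":-1,"tz":0,"rx":0,"ry":0,"rz":0},{"tx":-0.2,"ty":-1,"tz":0,"rx":0,"ry":0,"rz":0},{"tx":-0.2,"ty":-1,"tz":0,"rx":0,"ry":0,"rz":0},{"tx":-0.2,"ty":-1,"tz":0,"rx":0,"ry":0,"rz":0}]';python3 -m crank '[{"tx":-0.2,"ty":-0.9,"tz":0,"rx":0,"ry":0,"rz":0},{"tx":-0.1,"ty":-0.6,"tz":0,"rx":0,"ry":0,"rz":0},{"tx":0,"ty":-0.16,"tz":0.2,"rx":0,"ry":0,"rz":0},{"tx":0,"ty":0,"tz":0,"rx":0,"ry":0,"rz":0},{"tx":0,"ty":0,"tz":0,"rx":0,"ry":0,"rz":0},{"tx":0,"ty":0,"tz":0,"rx":0,"ry":0,"rz":0}]'; python3 w.py w11;python3 c.py w11 cw11 322,225,40
```

```text
time_s: 16.38
ee_pos: [0.4523, -0.0813, 0.3568]
tool_rot: [0.0, 1.0, -0.0, 0.001]
wrist_force: [0.5, 0.4, 0.5]
width: 0.0852
time_s: 17.05
ee_pos: [0.3882, 0.2389, 0.3571]
tool_rot: [-0.0, 1.0, 0.0, 0.001]
wrist_force: [0.8, 1.2, 0.0]
width: 0.0854
time_s: 17.55
ee_pos: [0.3774, 0.3023, 0.3481]
tool_rot: [0.0, 1.0, -0.0, -0.0]
wrist_force: [-0.9, 1.0, 0.3]
width: 0.0853
17.6 [0.3776 0.3023 0.3483] [ 2.e-04  1.e+00 -8.e-04 -0.e+00] [ 0.0002  0.074  -0.0321] [0.3778 0.3762 0.3162]
```

View pics/cw11.png

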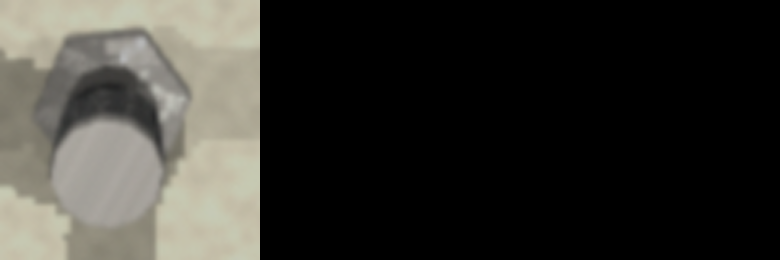

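View pics/w11.png

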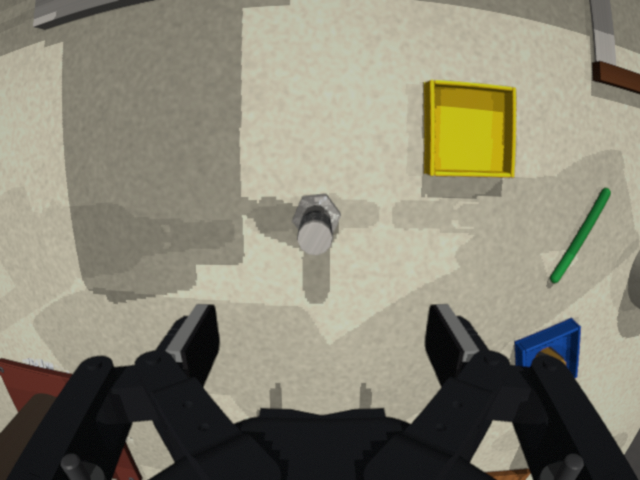

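```bash
python3 - <<'E'
from h import *
d=dict(np.load("w11.npz"))
print(hit(d,314.6,237.6,.075,True),hit(d,473,130.5,.022,True))
E
```

```text
[0.37267123 0.30517061 0.075     ] [0.50202172 0.38178423 0.022     ]
```

```bash
python3 -m crank '[{"tx":-0.125,"ty":-0.07,"tz":0.4,"rx":0,"ry":0,"rz":0},{"tx":0,"ty":0,"tz":0.9,"rx":0,"ry":0,"rz":0},{"tx":0,"ty":0,"tz":0.9,"rx":0,"ry":0,"rz":0},{"tx":0,"ty":0,"tz":0.8,"rx":0,"ry":0,"rz":0},{"tx":0,"ty":0,"tz":0.5,"rx":0,"ry":0,"rz":0},{"tx":0,"ty":0,"tz":0.13,"rx":0,"ry":0,"rz":0},{"tx":0,"ty":0,"tz":0,"rx":0,"ry":0,"rz":0},{"tx":0,"ty":0,"tz":0,"rx":0,"ry":0,"rz":0}]'; python3 -m crank '[{"tx":0,"ty":0,"tz":0,"rx":0,"ry":0,"rz":0},{"tx":0,"ty":0,"tz":0,"rx":0,"ry":0,"rz":0},{"tx":0,"ty":0,"tz":0,"rx":0,"ry":0,"rz":0},{"tx":0,"ty":0,"tz":0,"rx":0,"ry":0,"rz":0},{"tx":0,"ty":0,"tz":0,"rx":0,"ry":0,"rz":0},{"tx":0,"ty":0,"tz":0,"rx":0,"ry":0,"rz":0},{"tx":0,"ty":0,"tz":0,"rx":0,"ry":0,"rz":0},{"tx":0,"ty":0,"tz":0,"rx":0,"ry":0,"rz":0}]' 1 60; python3 -m crank '[{"tx":0,"ty":0,"tz":-0.3,"rx":0,"ry":0,"rz":0},{"tx":0,"ty":0,"tz":-0.8,"rx":0,"ry":0,"rz":0},{"tx":0,"ty":0,"tz":-0.9,"rx":0,"ry":0,"rz":0},{"tx":0,"ty":0,"tz":-0.9,"rx":0,"ry":0,"rz":0},{"tx":0,"ty":0,"tz":-0.9,"rx":0,"ry":0,"rz":0},{"tx":0,"ty":0,"tz":0,"rx":0,"ry":0,"rz":0},{"tx":0,"ty":0,"tz":0,"rx":0,"ry":0,"rz":0}]';python3 w.py w12
```

```text
time_s: 18.27
ee_pos: [0.3731, 0.3059, 0.2042]
tool_rot: [-0.0, 1.0, -0.001, 0.001]
wrist_force: [0.1, -0.7, -0.2]
width: 0.0853
time_s: 18.93
ee_pos: [0.3723, 0.3065, 0.2039]
tool_rot: [-0.0, 1.0, 0.0, 0.0]
wrist_force: [-2.0, -1.3, 6.0]
width: 0.0226
time_s: 19.52
ee_pos: [0.3727, 0.3067, 0.3574]
tool_rot: [-0.001, 1.0, 0.0, 0.002]
wrist_force: [-0.4, 0.2, -2.3]
width: 0.0227
19.5667 [0.372  0.3062 0.355 ] [-1.e-04  1.e+00  1.e-04  2.e-04] [ 0.0012  0.0744 -0.0293] [0.3731 0.3806 0.3257]
```

View pics/w12.png

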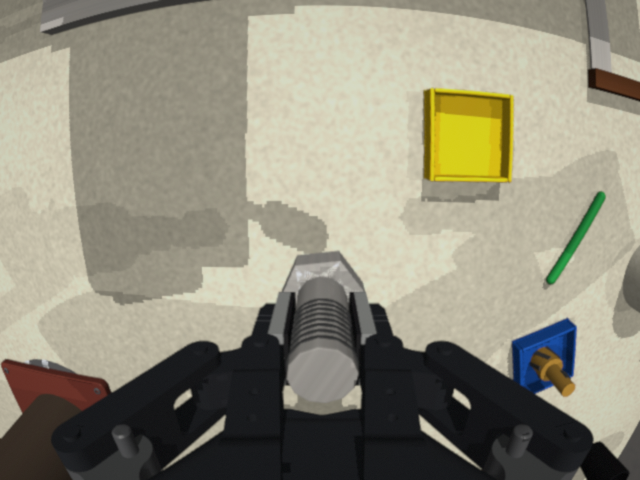

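```bash
python3 -m crank '[{"tx":0.3,"ty":-0.17,"tz":0,"rx":0,"ry":0,"rz":0},{"tx":0.7,"ty":-0.4,"tz":0,"rx":0,"ry":0,"rz":0},{"tx":0.8,"ty":-0.46,"tz":0,"rx":0,"ry":0,"rz":0},{"tx":0.8,"ty":-0.46,"tz":0,"rx":0,"ry":0,"rz":0},{"tx":0.5,"ty":-0.29,"tz":0,"rx":0,"ry":0,"rz":0},{"tx":0.14,"ty":-0.08,"tz":0,"rx":0,"ry":0,"rz":0},{"tx":0,"ty":0,"tz":0,"rx":0,"ry":0,"rz":0},{"tx":0,"ty":0,"tz":0,"rx":0,"ry":0,"rz":0}]'; python3 -m crank '[{"tx":0,"ty":0,"tz":0,"rx":0,"ry":0,"rz":0},{"tx":0,"ty":0,"tz":0,"rx":0,"ry":0,"rz":0}]';python3 w.py w13
```

```text
time_s: 20.23
ee_pos: [0.5008, 0.3801, 0.3522]
tool_rot: [0.001, 1.0, 0.0, -0.002]
wrist_force: [0.3, -1.0, -2.3]
width: 0.0228
time_s: 20.4
ee_pos: [0.5006, 0.3802, 0.3545]
tool_rot: [0.0, 1.0, 0.0, -0.001]
wrist_force: [-0.6, 0.1, -2.8]
width: 0.0222
20.45 [0.5008 0.3803 0.355 ] [ 2.e-04  1.e+00  1.e-04 -3.e-04] [ 0.      0.0738 -0.0324] [0.5009 0.454  0.3225]
```

View pics/w13.png

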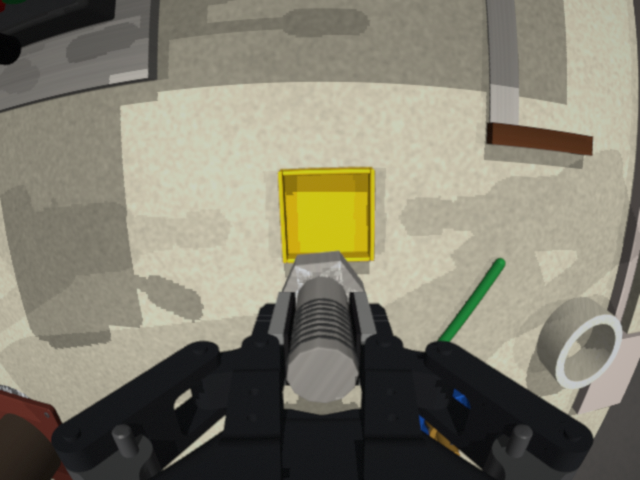

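```bash
python3 - <<'E'
from h import *
d=dict(np.load("w13.npz"))
print(hit(d,327.5,215.7,.022,True))
E
python3 -m crank '[{"tx":0.07,"ty":-0.03,"tz":0.3,"rx":0,"ry":0,"rz":0},{"tx":0,"ty":0,"tz":0.8,"rx":0,"ry":0,"rz":0},{"tx":0,"ty":0,"tz":0.8,"rx":0,"ry":0,"rz":0},{"tx":0,"ty":0,"tz":0.7,"rx":0,"ry":0,"rz":0},{"tx":0,"ty":0,"tz":0.5,"rx":0,"ry":0,"rz":0},{"tx":0,"ty":0,"tz":0.2,"rx":0,"ry":0,"rz":0},{"tx":0,"ty":0,"tz":0.05,"rx":0,"ry":0,"rz":0},{"tx":0,"ty":0,"tz":0,"rx":0,"ry":0,"rz":0}]'
```

```text
[0.50513373 0.38448201 0.022     ]
time_s: 21.12
ee_pos: [0.5045, 0.3818, 0.221]
tool_rot: [0.0, 1.0, 0.0, -0.0]
wrist_force: [-0.1, -0.3, -1.8]
width: 0.0229
```

```bash
python3 -m crank '[{"tx":0,"ty":-0.02,"tz":0.08,"rx":0,"ry":0,"rz":0},{"tx":0,"ty":0,"tz":0.06,"rx":0,"ry":0,"rz":0},{"tx":0,"ty":0,"tz":0.04,"rx":0,"ry":0,"rz":0},{"tx":0,"ty":0,"tz":0.03,"rx":0,"ry":0,"rz":0},{"tx":0,"ty":0,"tz":0.03,"rx":0,"ry":0,"rz":0},{"tx":0,"ty":0,"tz":0,"rx":0,"ry":0,"rz":0},{"tx":0,"ty":0,"tz":0,"rx":0,"ry":0,"rz":0}]'
```

```text
time_s: 21.7
ee_pos: [0.5045, 0.3826, 0.2115]
tool_rot: [-0.0, 1.0, 0.0, 0.0]
wrist_force: [-0.5, -0.3, -2.7]
width: 0.0226
```

```bash
python3 -m crank '[{"tx":0,"ty":0,"tz":0.025,"rx":0,"ry":0,"rz":0},{"tx":0,"ty":0,"tz":0.025,"rx":0,"ry":0,"rz":0},{"tx":0,"ty":0,"tz":0.025,"rx":0,"ry":0,"rz":0},{"tx":0,"ty":0,"tz":0.015,"rx":0,"ry":0,"rz":0},{"tx":0,"ty":0,"tz":0,"rx":0,"ry":0,"rz":0},{"tx":0,"ty":0,"tz":0,"rx":0,"ry":0,"rz":0}]'
```

```text
time_s: 22.2
ee_pos: [0.5045, 0.3827, 0.208]
tool_rot: [0.0, 1.0, 0.0, -0.0]
wrist_force: [0.1, -0.3, -1.0]
width: 0.0228
```

```bash
python3 -m crank '[{"tx":0,"ty":0,"tz":0.02,"rx":0,"ry":0,"rz":0},{"tx":0,"ty":0,"tz":0,"rx":0,"ry":0,"rz":0},{"tx":0,"ty":0,"tz":0,"rx":0,"ry":0,"rz":0}]'
```

```text
time_s: 22.45
ee_pos: [0.5046, 0.3827, 0.2079]
tool_rot: [0.0, 1.0, 0.0, -0.0]
wrist_force: [-3.7, -2.0, 6.0]
width: 0.0225
```

```bash
python3 -m crank '[{"tx":0,"ty":0,"tz":0,"rx":0,"ry":0,"rz":0},{"tx":0,"ty":0,"tz":0,"rx":0,"ry":0,"rz":0},{"tx":0,"ty":0,"tz":0,"rx":0,"ry":0,"rz":0},{"tx":0,"ty":0,"tz":-0.3,"rx":0,"ry":0,"rz":0},{"tx":0,"ty":0,"tz":-0.8,"rx":0,"ry":0,"rz":0},{"tx":0,"ty":0,"tz":-1,"rx":0,"ry":0,"rz":0},{"tx":0,"ty":0,"tz":-1,"rx":0,"ry":0,"rz":0},{"tx":0,"ty":0,"tz":-0.5,"rx":0,"ry":0,"rz":0}]' -0.3; python3 w.py w14
```

```text
time_s: 23.12
ee_pos: [0.5056, 0.3833, 0.3581]
tool_rot: [-0.002, 1.0, 0.0, 0.004]
wrist_force: [1.3, 0.3, 1.8]
width: 0.0554
23.1667 [0.5064 0.3838 0.3616] [-3.4e-03  1.0e+00  1.0e-04  5.8e-03] [-0.0003  0.0735 -0.035 ] [0.5061 0.4573 0.3265]
```

View pics/w14.png

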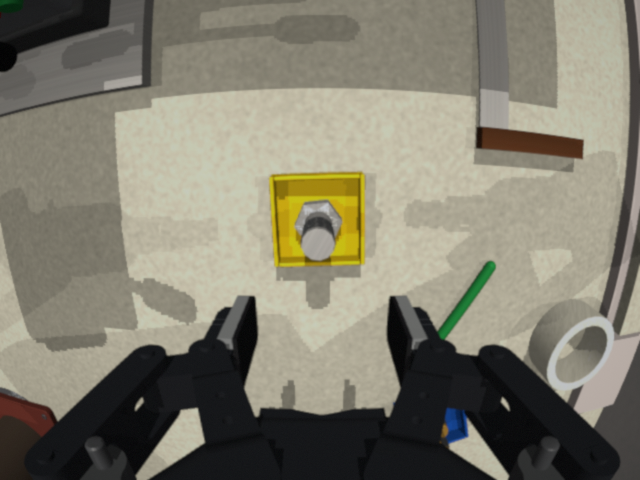

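Bolt stands on its head in the yellow tray at (318,225). Next is flange_up.

```bash
python3 -m crank '[{"tx":0,"ty":0.4,"tz":0,"rx":0,"ry":0,"rz":0},{"tx":-0.1,"ty":0.9,"tz":0,"rx":0,"ry":0,"rz":0},{"tx":-0.1,"ty":1,"tz":0,"rx":0,"ry":0,"rz":0},{"tx":-0.1,"ty":1,"tz":0,"rx":0,"ry":0,"rz":0},{"tx":-0.1,"ty":1,"tz":0,"rx":0,"ry":0,"rz":0},{"tx":-0.1,"ty":1,"tz":0,"rx":0,"ry":0,"rz":0},{"tx":-0.1,"ty":1,"tz":0,"rx":0,"ry":0,"rz":0},{"tx":-0.1,"ty":1,"tz":0,"rx":0,"ry":0,"rz":0}]' -1;python3 -m crank '[{"tx":0,"ty":1,"tz":0,"rx":0,"ry":0,"rz":0},{"tx":0,"ty":0.9,"tz":0,"rx":0,"ry":0,"rz":0},{"tx":0,"ty":0.5,"tz":0,"rx":0,"ry":0,"rz":0},{"tx":0,"ty":0.2,"tz":0,"rx":0,"ry":0,"rz":0},{"tx":0,"ty":0,"tz":0,"rx":0,"ry":0,"rz":0},{"tx":0,"ty":0,"tz":0,"rx":0,"ry":0,"rz":0},{"tx":0,"ty":0,"tz":0,"rx":0,"ry":0,"rz":0},{"tx":0,"ty":0,"tz":0,"rx":0,"ry":0,"rz":0}]'; python3 w.py w15;python3 c.py w15 cw15 322,215,40 
```

```text
time_s: 23.83
ee_pos: [0.4759, 0.089, 0.3517]
tool_rot: [0.0, 1.0, 0.0, 0.001]
wrist_force: [0.4, -0.1, 0.3]
width: 0.0851
time_s: 24.5
ee_pos: [0.4766, -0.0121, 0.3511]
tool_rot: [-0.0, 1.0, 0.001, -0.0]
wrist_force: [0.4, -0.3, -0.1]
width: 0.0854
24.55 [ 0.4766 -0.0121  0.3511] [-1.e-04  1.e+00  1.e-03 -1.e-04] [ 0.0002  0.0739 -0.0318] [0.4767 0.0618 0.3193]
```

View pics/cw15.png

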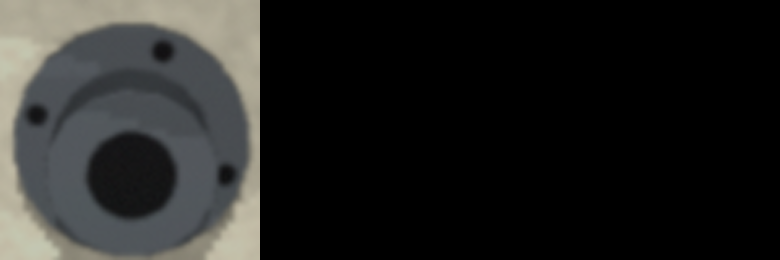

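View pics/w15.png

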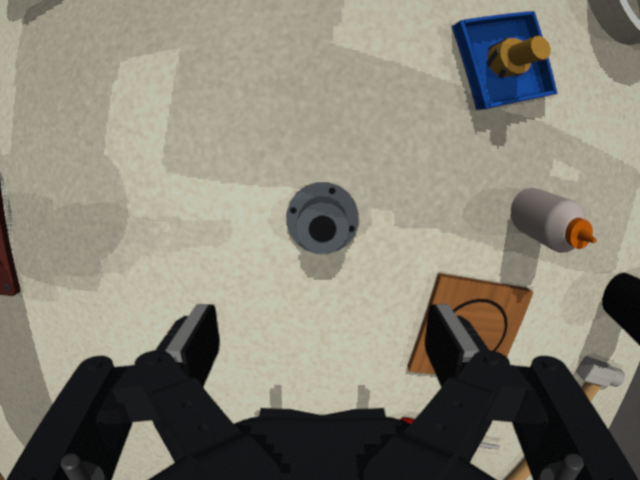

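```bash
python3 - <<'E'
from h import *
d=dict(np.load("w15.npz"))
print(hit(d,322.1,228.5,.04,True))
# ring
im=d["img"]
E
```

```text
[ 0.47705135 -0.01270748  0.04      ]
```

```bash
python3 -m crank '[{"tx":0.01,"ty":0.015,"tz":0.4,"rx":0,"ry":0,"rz":0},{"tx":0,"ty":0,"tz":0.9,"rx":0,"ry":0,"rz":0},{"tx":0,"ty":0,"tz":1,"rx":0,"ry":0,"rz":0},{"tx":0,"ty":0,"tz":0.9,"rx":0,"ry":0,"rz":0},{"tx":0,"ty":0,"tz":0.6,"rx":0,"ry":0,"rz":0},{"tx":0,"ty":0,"tz":0.3,"rx":0,"ry":0,"rz":0},{"tx":0,"ty":0,"tz":0.05,"rx":0,"ry":0,"rz":0},{"tx":0,"ty":0,"tz":0,"rx":0,"ry":0,"rz":0}]'; python3 -m crank '[{"tx":0,"ty":0,"tz":0,"rx":0,"ry":0,"rz":0},{"tx":0,"ty":0,"tz":0,"rx":0,"ry":0,"rz":0}]';python3 -m crank '[{"tx":0,"ty":0,"tz":0,"rx":0,"ry":0,"rz":0},{"tx":0,"ty":0,"tz":0,"rx":0,"ry":0,"rz":0},{"tx":0,"ty":0,"tz":0,"rx":0,"ry":0,"rz":0},{"tx":0,"ty":0,"tz":0,"rx":0,"ry":0,"rz":0},{"tx":0,"ty":0,"tz":0,"rx":0,"ry":0,"rz":0},{"tx":0,"ty":0,"tz":0,"rx":0,"ry":0,"rz":0},{"tx":0,"ty":0,"tz":0,"rx":0,"ry":0,"rz":0},{"tx":0,"ty":0,"tz":0,"rx":0,"ry":0,"rz":0}]' 1 50;python3 w.py w16
```

```text
time_s: 25.22
ee_pos: [0.4766, -0.0131, 0.1843]
tool_rot: [-0.0, 1.0, 0.001, -0.001]
wrist_force: [1.5, 0.1, 0.1]
width: 0.0852
time_s: 25.38
ee_pos: [0.478, -0.0138, 0.1866]
tool_rot: [0.0, 1.0, 0.0, 0.001]
wrist_force: [0.9, 0.1, 0.1]
width: 0.0858
time_s: 26.05
ee_pos: [0.4774, -0.0141, 0.1859]
tool_rot: [0.0, 1.0, -0.0, 0.0]
wrist_force: [-1.9, 0.2, 6.2]
width: 0.0407
26.1 [ 0.4774 -0.0141  0.1859] [ 1.e-04  1.e+00 -0.e+00  5.e-04] [ 0.0003  0.0739 -0.0319] [0.4777 0.0598 0.1541]
```

View pics/w16.png

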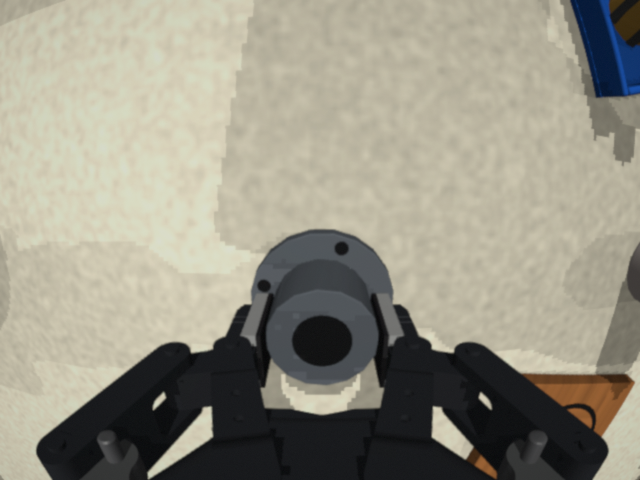

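```bash
python3 - <<'E'
from h import *
d=dict(np.load("w16.npz"))
b=(np.asarray(d["img"]).max(2)<28).astype(np.uint8)
for s,c,m in blobs(b,500):
    if 290<c[0]<350 and 300<c[1]<380: print(s,c)
print(hit(d,321.5,340.5,.04,True))
d=dict(np.load("w3.npz"));im=d["img"]
print(hit(d,488.9,160.9,.012,True))
g=cv2.cvtColor(im,cv2.COLOR_RGB2GRAY)[105:220,430:545]
cv2.imwrite("pics/g.png",g)
m=(g<45).astype(np.uint8)
for s,c,mm in blobs(m,60):
    pts=np.argwhere(mm)[:,::-1].astype(np.float32)
    print(s,cv2.fitEllipse(pts), )
    P=np.array([hit(d,u+430,v+105,.012,True)[:2] for u,v in pts]);
    (cx,cy),r=cv2.minEnclosingCircle((P*1000).astype(np.float32));print(cx,cy,r)
E
```

```text
[ 293  317   58   48 2211] [321.76526459 340.4730891 ]
[ 0.47771847 -0.01212519  0.04      ]
[ 0.62935308 -0.12926822  0.012     ]
[ 26  19  66  75 529] ((58.777835845947266, 55.92316818237305), (63.727413177490234, 72.20571899414062), 1.7014217376708984)
630.7005004882812 -129.5450897216797 39.315635681152344
```

```bash
python3 -m crank '[{"tx":0,"ty":0,"tz":-0.25,"rx":0,"ry":0,"rz":0},{"tx":0,"ty":0,"tz":-0.7,"rx":0,"ry":0,"rz":0},{"tx":0,"ty":0,"tz":-0.9,"rx":0,"ry":0,"rz":0},{"tx":0,"ty":0,"tz":-0.7,"rx":0,"ry":0,"rz":0},{"tx":0,"ty":0,"tz":-0.2,"rx":0,"ry":0,"rz":0},{"tx":0.2,"ty":0.15,"tz":0,"rx":0,"ry":0,"rz":0},{"tx":0.5,"ty":0.38,"tz":0,"rx":0,"ry":0,"rz":0},{"tx":0.6,"ty":0.46,"tz":0,"rx":0,"ry":0,"rz":0}]'; python3 -m crank '[{"tx":0.7,"ty":0.54,"tz":0,"rx":0,"ry":0,"rz":0},{"tx":0.7,"ty":0.54,"tz":0,"rx":0,"ry":0,"rz":0},{"tx":0.6,"ty":0.46,"tz":0,"rx":0,"ry":0,"rz":0},{"tx":0.4,"ty":0.3,"tz":0,"rx":0,"ry":0,"rz":0},{"tx":0.12,"ty":0.09,"tz":0,"rx":0,"ry":0,"rz":0},{"tx":0,"ty":0,"tz":0,"rx":0,"ry":0,"rz":0},{"tx":0,"ty":0,"tz":0,"rx":0,"ry":0,"rz":0},{"tx":0,"ty":0,"tz":0,"rx":0,"ry":0,"rz":0}]'; python3 -m crank '[{"tx":0,"ty":0,"tz":0,"rx":0,"ry":0,"rz":0},{"tx":0,"ty":0,"tz":0,"rx":0,"ry":0,"rz":0}]';python3 w.py w17
```

```text
time_s: 26.77
ee_pos: [0.5284, -0.0534, 0.2931]
tool_rot: [-0.0, 1.0, 0.001, -0.001]
wrist_force: [0.8, 0.8, -1.9]
width: 0.0401
time_s: 27.43
ee_pos: [0.6287, -0.13, 0.2936]
tool_rot: [-0.001, 1.0, 0.0, -0.001]
wrist_force: [-0.3, 0.3, -1.6]
width: 0.0403
time_s: 27.6
ee_pos: [0.6292, -0.13, 0.2951]
tool_rot: [-0.0, 1.0, 0.0, -0.0]
wrist_force: [-0.1, 0.1, -2.4]
width: 0.0407
27.65 [ 0.6293 -0.1301  0.2953] [-0.e+00  1.e+00  4.e-04  0.e+00] [ 0.0001  0.074  -0.032 ] [ 0.6294 -0.0561  0.2633]
```

View pics/w17.png

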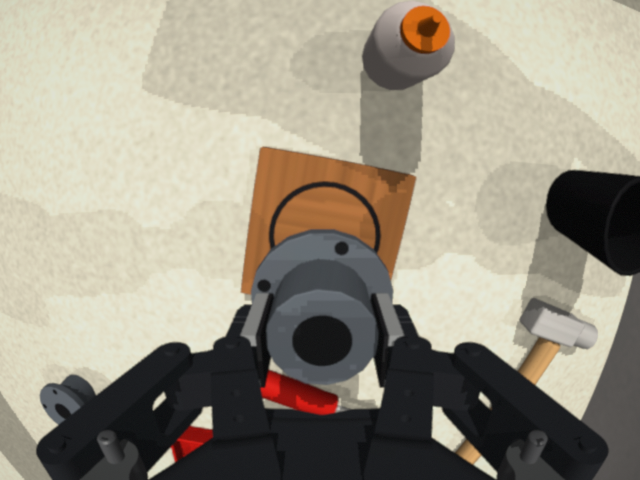

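```bash
cat > ring.py <<'E'
from h import *
import sys
from scipy.optimize import least_squares
d=dict(np.load(sys.argv[1]+".npz"));g=d["img"].max(2)
u0,u1,v0,v1=map(int,sys.argv[2:6]);m=np.zeros_like(g);m[v0:v1,u0:u1]=g[v0:v1,u0:u1]<50
for s,c,mm in blobs(m,30):
    P=np.array([hit(d,u,v,.012,True)[:2]*1000 for v,u in np.argwhere(mm)])
    for fn in (lambda x:np.hypot(*(P-x[:2]).T)-39.3,lambda x:np.hypot(*(P-x[:2]).T)-x[2]):
        r=least_squares(fn,[P[:,0].mean(),P[:,1].mean(),39],loss="soft_l1");print(len(P),r.x.round(1),np.abs(r.fun).mean().round(2))
E
python3 ring.py w17 262 385 176 230
```

```text
478 [ 631.2 -131.3   39. ] 0.68
478 [ 631.2 -129.3   37.7] 0.54
```

```bash
python3 -m crank '[{"tx":0.03,"ty":0.04,"tz":0.3,"rx":0,"ry":0,"rz":0},{"tx":0,"ty":0,"tz":0.6,"rx":0,"ry":0,"rz":0},{"tx":0,"ty":0,"tz":0.6,"rx":0,"ry":0,"rz":0},{"tx":0,"ty":0,"tz":0.4,"rx":0,"ry":0,"rz":0},{"tx":0,"ty":0,"tz":0.2,"rx":0,"ry":0,"rz":0},{"tx":0,"ty":0,"tz":0.1,"rx":0,"ry":0,"rz":0},{"tx":0,"ty":0,"tz":0.05,"rx":0,"ry":0,"rz":0},{"tx":0,"ty":0,"tz":0,"rx":0,"ry":0,"rz":0}]'; python3 -m crank '[{"tx":0,"ty":0,"tz":0,"rx":0,"ry":0,"rz":0},{"tx":0,"ty":0,"tz":0,"rx":0,"ry":0,"rz":0}]'
```

```text
time_s: 28.32
ee_pos: [0.6313, -0.1324, 0.2056]
tool_rot: [0.0, 1.0, 0.0, 0.0]
wrist_force: [-0.3, -0.3, -1.8]
width: 0.0406
time_s: 28.48
ee_pos: [0.6316, -0.1326, 0.2066]
tool_rot: [0.0, 1.0, 0.0, 0.001]
wrist_force: [-0.7, -0.4, -2.7]
width: 0.0405
```

```bash
python3 -m crank '[{"tx":-0.02,"ty":-0.02,"tz":0.05,"rx":0,"ry":0,"rz":0},{"tx":0,"ty":0,"tz":0.05,"rx":0,"ry":0,"rz":0},{"tx":0,"ty":0,"tz":0.03,"rx":0,"ry":0,"rz":0},{"tx":0,"ty":0,"tz":0.025,"rx":0,"ry":0,"rz":0},{"tx":0,"ty":0,"tz":0.025,"rx":0,"ry":0,"rz":0},{"tx":0,"ty":0,"tz":0.02,"rx":0,"ry":0,"rz":0},{"tx":0,"ty":0,"tz":0,"rx":0,"ry":0,"rz":0},{"tx":0,"ty":0,"tz":0,"rx":0,"ry":0,"rz":0}]'
```

```text
time_s: 29.15
ee_pos: [0.6302, -0.1316, 0.198]
tool_rot: [-0.0, 1.0, 0.0, -0.0]
wrist_force: [-4.2, 1.3, 6.1]
width: 0.0406
```

```bash
python3 -m crank '[{"tx":0,"ty":0,"tz":0,"rx":0,"ry":0,"rz":0},{"tx":0,"ty":0,"tz":0,"rx":0,"ry":0,"rz":0},{"tx":0,"ty":0,"tz":0,"rx":0,"ry":0,"rz":0},{"tx":0,"ty":0,"tz":0,"rx":0,"ry":0,"rz":0},{"tx":0,"ty":0,"tz":-0.3,"rx":0,"ry":0,"rz":0},{"tx":0,"ty":0,"tz":-0.7,"rx":0,"ry":0,"rz":0},{"tx":0,"ty":0,"tz":-0.9,"rx":0,"ry":0,"rz":0},{"tx":0,"ty":0,"tz":-0.9,"rx":0,"ry":0,"rz":0}]' -0.6; python3 -m crank '[{"tx":0,"ty":0,"tz":-0.9,"rx":0,"ry":0,"rz":0},{"tx":0,"ty":0,"tz":-0.3,"rx":0,"ry":0,"rz":0},{"tx":0,"ty":0,"tz":0,"rx":0,"ry":0,"rz":0},{"tx":0,"ty":0,"tz":0,"rx":0,"ry":0,"rz":0},{"tx":0,"ty":0,"tz":0,"rx":0,"ry":0,"rz":0},{"tx":0,"ty":0,"tz":0,"rx":0,"ry":0,"rz":0}]' -1;python3 w.py w18; python3 c.py w18 cw18 322,225,60
```

```text
time_s: 29.82
ee_pos: [0.6297, -0.1314, 0.3101]
tool_rot: [-0.0, 1.0, -0.0, -0.001]
wrist_force: [0.9, -0.9, 0.2]
width: 0.068
time_s: 30.32
ee_pos: [0.6295, -0.1313, 0.3547]
tool_rot: [-0.001, 1.0, -0.0, -0.002]
wrist_force: [-0.6, 0.3, -0.5]
width: 0.0854
30.3667 [ 0.6296 -0.1314  0.3547] [-6.0e-04  1.0e+00  0.0e+00 -1.8e-03] [ 0.0001  0.0739 -0.0317] [ 0.6297 -0.0574  0.323 ]
```

View pics/w18.png

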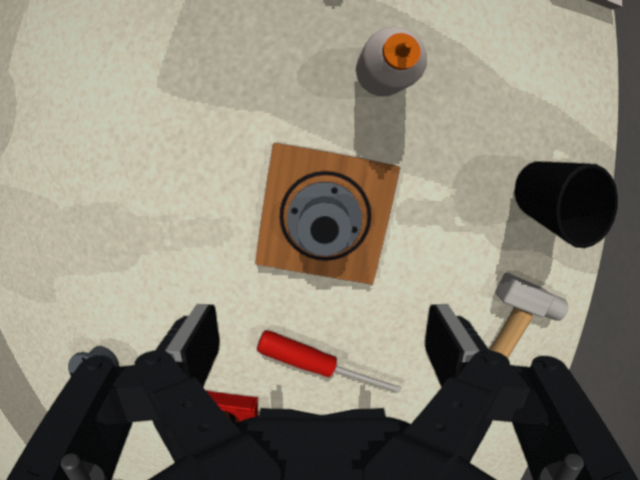

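View pics/cw18.png

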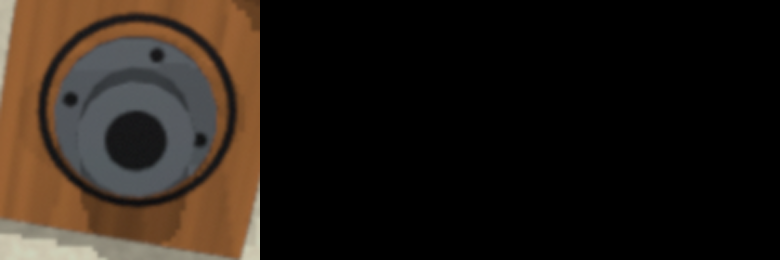

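```bash
cat > bore.py <<'E'
from h import *
import sys
d=dict(np.load(sys.argv[1]+".npz"));u,v,z,r=map(float,sys.argv[2:6])
g=d["img"].max(2);m=np.zeros_like(g);u,v,r=int(u),int(v),int(r);m[v-r:v+r,u-r:u+r]=g[v-r:v+r,u-r:u+r]<40
s=status.observe()["ee_pos"]
for st,c,mm in blobs(m,60): p=hit(d,*c,z,True);print(st,c.round(1),p.round(4),"rel TCP now",(p-s).round(4))
E
python3 bore.py w18 324 229 .052 16; python3 ring.py w18 275 375 168 262
```

```text
[311 217  27  26 552] [324.2 229.6] [ 0.6304 -0.1303  0.052 ] rel TCP now [ 0.0009  0.0011 -0.3027]
735 [ 631.2 -129.4   39. ] 1.51
735 [ 631.2 -129.5   37.8] 0.61
578 [ 634.6 -179.4   39. ] 5.02
578 [ 630.5 -141.     8.4] 2.34
```

flange_up sits within about 1 mm of the ring centre (bore at 324,229). Going to flange_down.

```bash
python3 -m crank '[{"tx":-0.3,"ty":0.2,"tz":0,"rx":0,"ry":0,"rz":0},{"tx":-0.7,"ty":0.46,"tz":0,"rx":0,"ry":0,"rz":0},{"tx":-0.8,"ty":0.53,"tz":0,"rx":0,"ry":0,"rz":0},{"tx":-0.8,"ty":0.53,"tz":0,"rx":0,"ry":0,"rz":0},{"tx":-0.8,"ty":0.53,"tz":0,"rx":0,"ry":0,"rz":0},{"tx":-0.8,"ty":0.53,"tz":0,"rx":0,"ry":0,"rz":0},{"tx":-0.8,"ty":0.53,"tz":0,"rx":0,"ry":0,"rz":0},{"tx":-0.8,"ty":0.53,"tz":0,"rx":0,"ry":0,"rz":0}]'; python3 -m crank '[{"tx":-0.6,"ty":0.39,"tz":0,"rx":0,"ry":0,"rz":0},{"tx":-0.21,"ty":0.12,"tz":0,"rx":0,"ry":0,"rz":0},{"tx":0,"ty":0,"tz":0,"rx":0,"ry":0,"rz":0},{"tx":0,"ty":0,"tz":0,"rx":0,"ry":0,"rz":0},{"tx":0,"ty":0,"tz":0,"rx":0,"ry":0,"rz":0},{"tx":0,"ty":0,"tz":0,"rx":0,"ry":0,"rz":0},{"tx":0,"ty":0,"tz":0,"rx":0,"ry":0,"rz":0}]';python3 w.py w19; python3 bore.py w19 322 228 .04 22
```

```text
time_s: 31.03
ee_pos: [0.3963, -0.2855, 0.3557]
tool_rot: [-0.001, 1.0, 0.0, -0.001]
wrist_force: [0.2, -0.8, 0.9]
width: 0.0857
time_s: 31.62
ee_pos: [0.3667, -0.3049, 0.3569]
tool_rot: [-0.0, 1.0, 0.001, -0.0]
wrist_force: [0.1, -0.1, 0.8]
width: 0.0858
31.6667 [ 0.3666 -0.3049  0.3569] [-2.e-04  1.e+00  9.e-04 -0.e+00] [ 0.0003  0.0739 -0.0318] [ 0.3669 -0.231   0.3251]
[307 215  26  25 504] [319.1 226.6] [ 0.3649 -0.3054  0.04  ] rel TCP now [-0.0018 -0.0005 -0.3169]
```

View pics/w19.png

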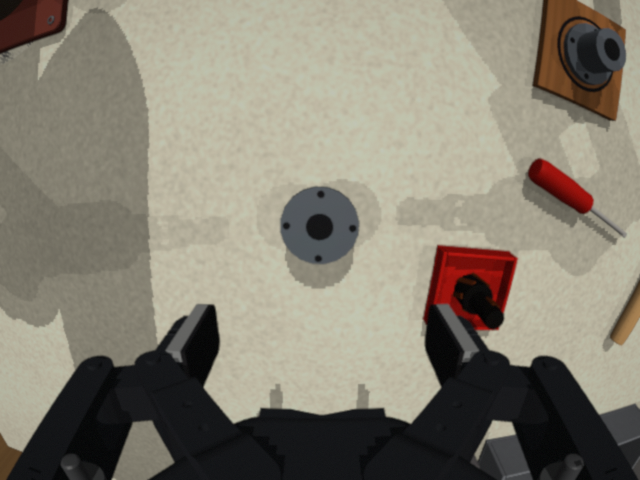

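```bash
python3 -m crank '[{"tx":-0.045,"ty":0,"tz":0.4,"rx":0,"ry":0,"rz":0},{"tx":0,"ty":0,"tz":0.9,"rx":0,"ry":0,"rz":0},{"tx":0,"ty":0,"tz":1,"rx":0,"ry":0,"rz":0},{"tx":0,"ty":0,"tz":0.9,"rx":0,"ry":0,"rz":0},{"tx":0,"ty":0,"tz":0.6,"rx":0,"ry":0,"rz":0},{"tx":0,"ty":0,"tz":0.4,"rx":0,"ry":0,"rz":0},{"tx":0,"ty":0,"tz":0.17,"rx":0,"ry":0,"rz":0},{"tx":0,"ty":0,"tz":0,"rx":0,"ry":0,"rz":0}]'; python3 -m crank '[{"tx":0,"ty":0,"tz":0,"rx":0,"ry":0,"rz":0},{"tx":0,"ty":0,"tz":0,"rx":0,"ry":0,"rz":0},{"tx":0,"ty":0,"tz":0,"rx":0,"ry":0,"rz":0}]';python3 w.py w20; python3 bore.py w20 320 325 .04 60
```

```text
time_s: 32.33
ee_pos: [0.3637, -0.3046, 0.1806]
tool_rot: [-0.001, 1.0, 0.0, -0.001]
wrist_force: [-0.2, 1.0, 0.4]
width: 0.0852
time_s: 32.58
ee_pos: [0.3647, -0.3062, 0.1839]
tool_rot: [0.001, 1.0, 0.0, 0.001]
wrist_force: [-0.3, -0.2, -0.3]
width: 0.0853
32.6333 [ 0.3646 -0.3061  0.1838] [1.1e-03 1.0e+00 1.0e-04 9.0e-04] [ 0.0005  0.0737 -0.0319] [ 0.3651 -0.2324  0.1519]
[316 269  16  16 201] [323.6 276.7] [ 0.3659 -0.2788  0.04  ] rel TCP now [ 0.0013  0.0273 -0.1438]
[ 291  319   60   50 2377] [320.5 343.6] [ 0.3649 -0.3046  0.04  ] rel TCP now [ 0.0003  0.0015 -0.1438]
```

View pics/w20.png

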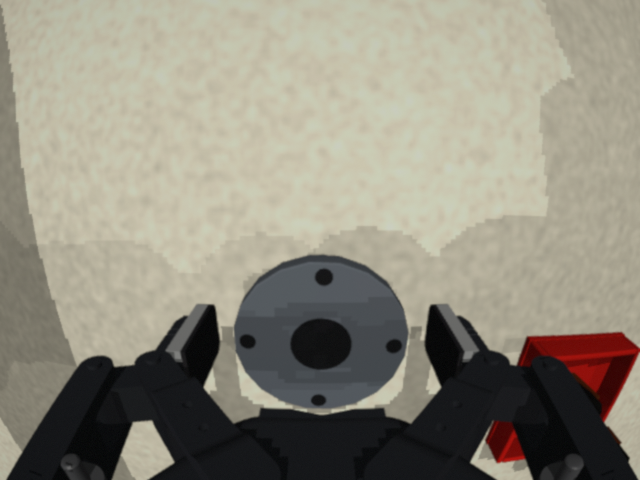

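```bash
python3 -m crank '[{"tx":0,"ty":-0.03,"tz":0,"rx":0,"ry":0,"rz":0},{"tx":0,"ty":0,"tz":0,"rx":0,"ry":0,"rz":0},{"tx":0,"ty":0,"tz":0,"rx":0,"ry":0,"rz":0}]';python3 -m crank '[{"tx":0,"ty":0,"tz":0,"rx":0,"ry":0,"rz":0},{"tx":0,"ty":0,"tz":0,"rx":0,"ry":0,"rz":0},{"tx":0,"ty":0,"tz":0,"rx":0,"ry":0,"rz":0},{"tx":0,"ty":0,"tz":0,"rx":0,"ry":0,"rz":0},{"tx":0,"ty":0,"tz":0,"rx":0,"ry":0,"rz":0},{"tx":0,"ty":0,"tz":0,"rx":0,"ry":0,"rz":0},{"tx":0,"ty":0,"tz":0,"rx":0,"ry":0,"rz":0},{"tx":0,"ty":0,"tz":0,"rx":0,"ry":0,"rz":0}]' 1 60;python3 w.py w21; python3 bore.py w21 320 335 .04 50
```

```text
time_s: 32.88
ee_pos: [0.364, -0.3044, 0.1827]
tool_rot: [0.0, 1.0, 0.0, 0.0]
wrist_force: [-0.1, -0.3, -0.3]
width: 0.0854
time_s: 33.55
ee_pos: [0.3641, -0.3045, 0.1829]
tool_rot: [0.0, 1.0, -0.0, 0.0]
wrist_force: [-1.4, 1.6, 7.3]
width: 0.0622
33.6 [ 0.3641 -0.3045  0.1829] [0.e+00 1.e+00 0.e+00 1.e-04] [ 0.0003  0.0739 -0.0318] [ 0.3645 -0.2306  0.1511]
[317 285  16   7  89] [324.6 287.5] [ 0.3654 -0.2802  0.04  ] rel TCP now [ 0.0012  0.0243 -0.1429]
[ 292  326   60   49 2338] [321.6 350. ] [ 0.3644 -0.3047  0.04  ] rel TCP now [ 0.0003 -0.0002 -0.1429]
```

View pics/w21.png

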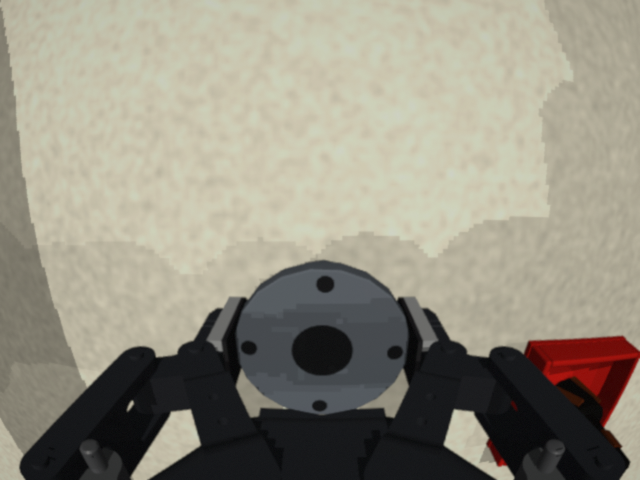

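```bash
python3 -m crank '[{"tx":0,"ty":0,"tz":-0.2,"rx":0,"ry":0,"rz":0},{"tx":0,"ty":0,"tz":-0.6,"rx":0,"ry":0,"rz":0},{"tx":0,"ty":0,"tz":-0.8,"rx":0,"ry":0,"rz":0},{"tx":0,"ty":0,"tz":-0.8,"rx":0,"ry":0,"rz":0},{"tx":0,"ty":0,"tz":-0.8,"rx":0,"ry":0,"rz":0},{"tx":0,"ty":0,"tz":-0.4,"rx":0,"ry":0,"rz":0},{"tx":0,"ty":0,"tz":-0.1,"rx":0,"ry":0,"rz":0},{"tx":0.2,"ty":-0.13,"tz":0,"rx":0,"ry":0,"rz":0}]'; python3 -m crank '[{"tx":0.5,"ty":-0.33,"tz":0,"rx":0,"ry":0,"rz":0},{"tx":0.7,"ty":-0.46,"tz":0,"rx":0,"ry":0,"rz":0},{"tx":0.75,"ty":-0.49,"tz":0,"rx":0,"ry":0,"rz":0},{"tx":0.75,"ty":-0.49,"tz":0,"rx":0,"ry":0,"rz":0},{"tx":0.75,"ty":-0.49,"tz":0,"rx":0,"ry":0,"rz":0},{"tx":0.75,"ty":-0.49,"tz":0,"rx":0,"ry":0,"rz":0},{"tx":0.75,"ty":-0.49,"tz":0,"rx":0,"ry":0,"rz":0},{"tx":0.7,"ty":-0.46,"tz":0,"rx":0,"ry":0,"rz":0}]'; python3 -m crank '[{"tx":0.5,"ty":-0.33,"tz":0,"rx":0,"ry":0,"rz":0},{"tx":0.25,"ty":-0.17,"tz":0,"rx":0,"ry":0,"rz":0},{"tx":0.06,"ty":-0.04,"tz":0,"rx":0,"ry":0,"rz":0},{"tx":0,"ty":0,"tz":0,"rx":0,"ry":0,"rz":0},{"tx":0,"ty":0,"tz":0,"rx":0,"ry":0,"rz":0},{"tx":0,"ty":0,"tz":0,"rx":0,"ry":0,"rz":0},{"tx":0,"ty":0,"tz":0,"rx":0,"ry":0,"rz":0},{"tx":0,"ty":0,"tz":0,"rx":0,"ry":0,"rz":0}]';python3 w.py w22; python3 bore.py w22 320 345 .192 40
```

```text
time_s: 34.27
ee_pos: [0.3717, -0.2997, 0.3314]
tool_rot: [0.001, 1.0, -0.001, 0.001]
wrist_force: [0.3, 0.0, -3.9]
width: 0.0616
time_s: 34.93
ee_pos: [0.5989, -0.1486, 0.3267]
tool_rot: [-0.001, 1.0, 0.0, -0.002]
wrist_force: [-0.5, -0.4, -2.5]
width: 0.0618
time_s: 35.6
ee_pos: [0.6298, -0.1304, 0.3305]
tool_rot: [0.0, 1.0, -0.001, 0.0]
wrist_force: [-0.1, 0.9, -2.0]
width: 0.0619
35.65 [ 0.6299 -0.1303  0.3306] [ 1.e-04  1.e+00 -6.e-04  1.e-04] [ 0.0003  0.0738 -0.0319] [ 0.6302 -0.0565  0.2987]
[ 293  326   59   49 2283] [321.9 349.8] [ 0.6301 -0.1276  0.192 ] rel TCP now [ 0.0002  0.0027 -0.1386]
```

View pics/w22.png

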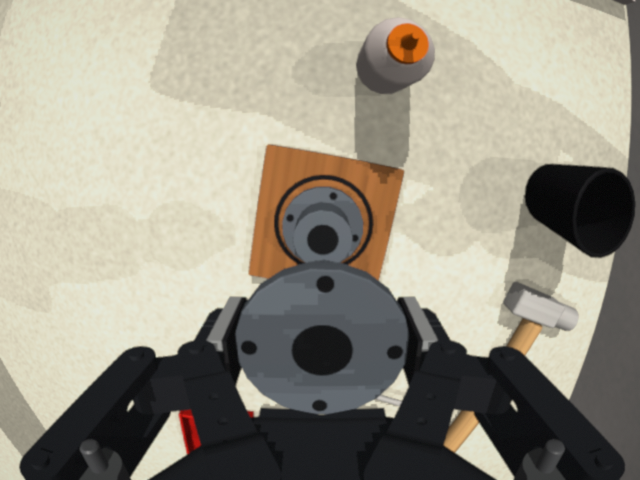

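```bash
python3 bore.py w22 322 240 .052 14; python3 bore.py w22 320 345 .1877 40
python3 -m crank '[{"tx":0.01,"ty":-0.01,"tz":0.3,"rx":0,"ry":0,"rz":0},{"tx":0,"ty":0,"tz":0.5,"rx":0,"ry":0,"rz":0},{"tx":0,"ty":0,"tz":0.5,"rx":0,"ry":0,"rz":0},{"tx":0,"ty":0,"tz":0.4,"rx":0,"ry":0,"rz":0},{"tx":0,"ty":0,"tz":0.3,"rx":0,"ry":0,"rz":0},{"tx":0,"ty":0,"tz":0.1,"rx":0,"ry":0,"rz":0},{"tx":0,"ty":0,"tz":0.05,"rx":0,"ry":0,"rz":0},{"tx":0,"ty":0,"tz":0,"rx":0,"ry":0,"rz":0}]'; python3 -m crank '[{"tx":0,"ty":0,"tz":0,"rx":0,"ry":0,"rz":0},{"tx":0,"ty":0,"tz":0,"rx":0,"ry":0,"rz":0},{"tx":0,"ty":0,"tz":0,"rx":0,"ry":0,"rz":0},{"tx":0,"ty":0,"tz":0,"rx":0,"ry":0,"rz":0}]'
```

```text
[308 226  28  28 618] [322.1 239.2] [ 0.6303 -0.1301  0.052 ] rel TCP now [ 4.000e-04  2.000e-04 -2.786e-01]
[ 293  326   59   49 2283] [321.9 349.8] [ 0.6301 -0.1304  0.1877] rel TCP now [ 0.0002 -0.0002 -0.1429]
time_s: 36.32
ee_pos: [0.6309, -0.1292, 0.2443]
tool_rot: [0.0, 1.0, 0.0, 0.0]
wrist_force: [-0.5, -1.1, -3.1]
width: 0.0617
time_s: 36.65
ee_pos: [0.6311, -0.1292, 0.2452]
tool_rot: [0.0, 1.0, 0.0, 0.001]
wrist_force: [-0.0, -0.9, -3.1]
width: 0.0618
```

```bash
python3 -m crank '[{"tx":-0.02,"ty":0.015,"tz":0.07,"rx":0,"ry":0,"rz":0},{"tx":0,"ty":0,"tz":0.05,"rx":0,"ry":0,"rz":0},{"tx":0,"ty":0,"tz":0.03,"rx":0,"ry":0,"rz":0},{"tx":0,"ty":0,"tz":0.02,"rx":0,"ry":0,"rz":0},{"tx":0,"ty":0,"tz":0.02,"rx":0,"ry":0,"rz":0},{"tx":0,"ty":0,"tz":0,"rx":0,"ry":0,"rz":0},{"tx":0,"ty":0,"tz":0,"rx":0,"ry":0,"rz":0},{"tx":0,"ty":0,"tz":0,"rx":0,"ry":0,"rz":0}]'; python3 w.py w23
```

```text
time_s: 37.32
ee_pos: [0.63, -0.1298, 0.2368]
tool_rot: [0.0, 1.0, 0.0, 0.0]
wrist_force: [-0.6, 1.0, -3.1]
width: 0.0621
37.3667 [ 0.63   -0.1298  0.2368] [0.e+00 1.e+00 0.e+00 1.e-04] [ 0.0003  0.0739 -0.0319] [ 0.6303 -0.0559  0.2049]
```

View pics/w23.png

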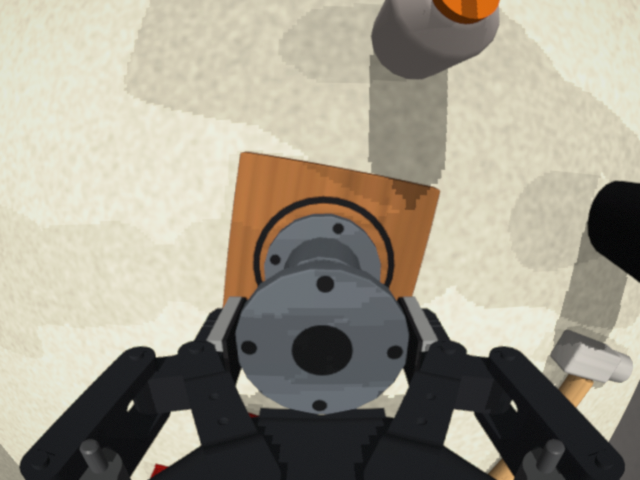

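Aligned at (0.6300, -0.1298), bottom about 2 mm above the crown. Creeping to contact.

```bash
python3 -m crank '[{"tx":0,"ty":0,"tz":0.02,"rx":0,"ry":0,"rz":0},{"tx":0,"ty":0,"tz":0.015,"rx":0,"ry":0,"rz":0},{"tx":0,"ty":0,"tz":0.01,"rx":0,"ry":0,"rz":0},{"tx":0,"ty":0,"tz":0,"rx":0,"ry":0,"rz":0},{"tx":0,"ty":0,"tz":0,"rx":0,"ry":0,"rz":0}]'
```

```text
time_s: 37.78
ee_pos: [0.63, -0.1297, 0.235]
tool_rot: [-0.0, 1.0, 0.0, -0.0]
wrist_force: [-0.3, -0.2, -0.5]
width: 0.0618
```

```bash
python3 -m crank '[{"tx":0,"ty":0,"tz":0.015,"rx":0,"ry":0,"rz":0},{"tx":0,"ty":0,"tz":0,"rx":0,"ry":0,"rz":0},{"tx":0,"ty":0,"tz":0,"rx":0,"ry":0,"rz":0}]'
```

```text
time_s: 38.03
ee_pos: [0.63, -0.1298, 0.235]
tool_rot: [0.0, 1.0, 0.0, 0.0]
wrist_force: [-3.0, 0.7, 6.8]
width: 0.062
```

```bash
python3 -m crank '[{"tx":0,"ty":0,"tz":0,"rx":0,"ry":0,"rz":0},{"tx":0,"ty":0,"tz":0,"rx":0,"ry":0,"rz":0},{"tx":0,"ty":0,"tz":0,"rx":0,"ry":0,"rz":0},{"tx":0,"ty":0,"tz":0,"rx":0,"ry":0,"rz":0},{"tx":0,"ty":0,"tz":0,"rx":0,"ry":0,"rz":0},{"tx":0,"ty":0,"tz":0,"rx":0,"ry":0,"rz":0}]' -1; python3 w.py w24; python3 bore.py w24 321 345 .092 50
```

```text
time_s: 38.53
ee_pos: [0.63, -0.1297, 0.2342]
tool_rot: [0.0, 1.0, 0.0, 0.0]
wrist_force: [0.3, 0.7, 0.8]
width: 0.0852
38.5833 [ 0.63   -0.1297  0.2342] [0. 1. 0. 0.] [ 0.0003  0.0738 -0.0319] [ 0.6303 -0.0559  0.2024]
[ 293  327   59   49 2282] [322.2 351.4] [ 0.6305 -0.13    0.092 ] rel TCP now [ 0.0005 -0.0003 -0.1422]
```

View pics/w24.png

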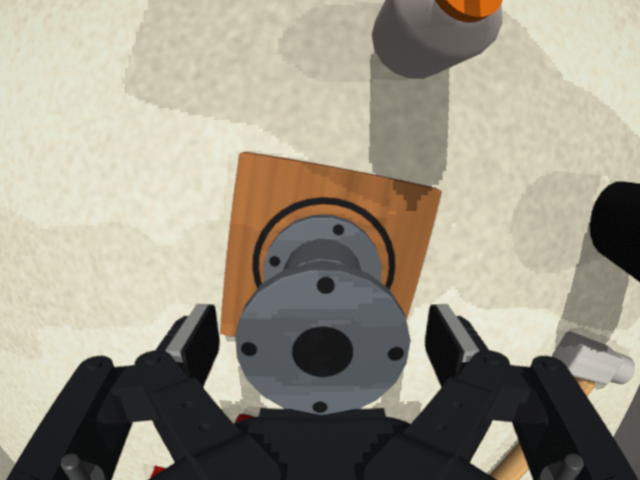

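Released, still level and centred at (0.6305, -0.130). Now raising clear.

```bash
python3 -m crank '[{"tx":0,"ty":0,"tz":-0.15,"rx":0,"ry":0,"rz":0},{"tx":0,"ty":0,"tz":-0.4,"rx":0,"ry":0,"rz":0},{"tx":0,"ty":0,"tz":-0.7,"rx":0,"ry":0,"rz":0},{"tx":0,"ty":0,"tz":-0.9,"rx":0,"ry":0,"rz":0},{"tx":0,"ty":0,"tz":-0.9,"rx":0,"ry":0,"rz":0},{"tx":0,"ty":0,"tz":-0.5,"rx":0,"ry":0,"rz":0}]'; python3 -m crank '[{"tx":0,"ty":0.5,"tz":0,"rx":0,"ry":0,"rz":0},{"tx":0,"ty":0.7,"tz":0,"rx":0,"ry":0,"rz":0},{"tx":0,"ty":0.3,"tz":0,"rx":0,"ry":0,"rz":0},{"tx":0,"ty":0,"tz":0,"rx":0,"ry":0,"rz":0},{"tx":0,"ty":0,"tz":0,"rx":0,"ry":0,"rz":0},{"tx":0,"ty":0,"tz":0,"rx":0,"ry":0,"rz":0},{"tx":0,"ty":0,"tz":0,"rx":0,"ry":0,"rz":0}]'; python3 w.py w25; python3 - <<'E'
from h import *
for n in("scene","top"):
    d=cams.get_image(n);cv2.imwrite(f"pics/{n}9.png",d["img"][...,::-1])
E
```

```text
time_s: 39.08
ee_pos: [0.6307, -0.1299, 0.3819]
tool_rot: [0.001, 1.0, 0.0, 0.003]
wrist_force: [2.1, 0.3, 1.1]
width: 0.0854
time_s: 39.67
ee_pos: [0.63, -0.1887, 0.3759]
tool_rot: [-0.0, 1.0, 0.0, -0.0]
wrist_force: [0.5, 0.4, 0.1]
width: 0.0851
39.7167 [ 0.63   -0.1887  0.3759] [-3.e-04  1.e+00  6.e-04 -3.e-04] [ 0.0002  0.0739 -0.0319] [ 0.6302 -0.1148  0.3441]
```

View pics/w25.png

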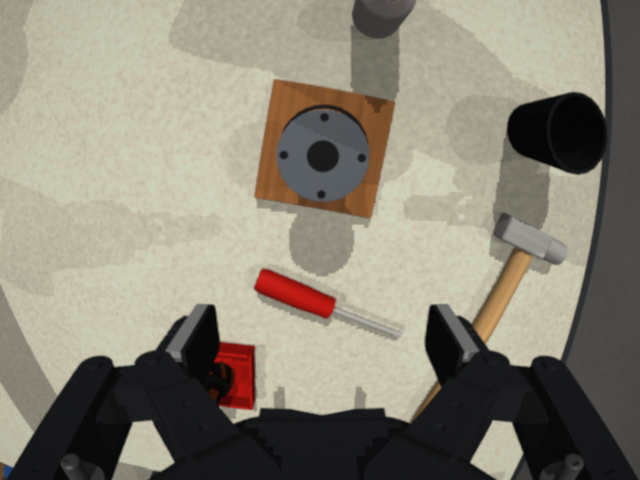

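View pics/scene9.png

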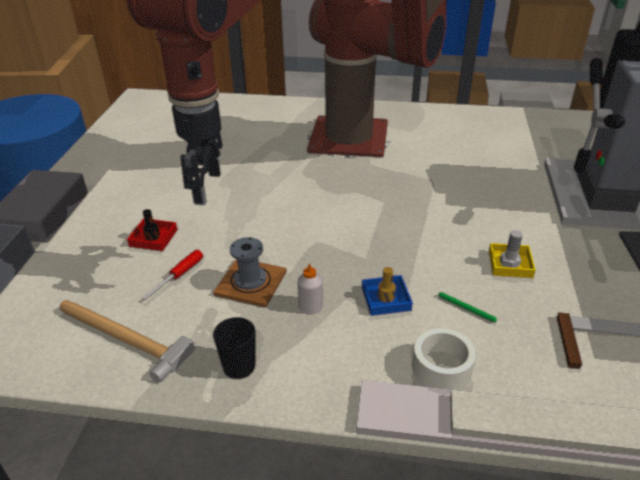

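View pics/top9.png

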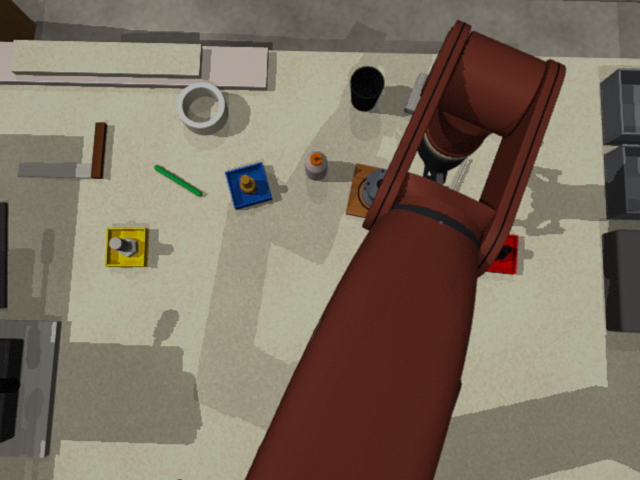

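The stack stands straight on the board at (247,268) in the scene view, all three pieces are in their trays, and the bottle is still at (310,290). One last bore check, then hand in.

```bash
python3 bore.py w25 322 156 .092 20; python3 -c "
from bench import ctrl;print(ctrl.finish_job())"
```

```text
[308 141  30  30 704] [322.4 155.7] [ 0.6304 -0.131   0.092 ] rel TCP now [ 0.0003  0.0578 -0.2842]
the job is handed in; nothing more can be done
None
```

The job is done and handed in at about 40 s of the 136 s allowed.

- **Placing:** I worked in the order asked. The gold cutter stands in the blue tray, the worn cutter in the red tray, and the bolt stands on its head in the yellow tray. The flange lying crown up went onto the ring on the board, and the upside-down flange went on top of it, crown on crown. I lowered each piece slowly until the wrist force showed contact, at about 5–7 N, before releasing it. The gold cutter was already at about 2 N before a final small press.
- **Last checks:** The wrist camera puts the upper bore at (0.6304, -0.1310) and the lower at (0.6304, -0.1303), so the flanges line up within about 1 mm. The ring's centre is at about (0.631, -0.1295). The last scene picture shows everything standing upright and the bottle still standing where it was.
- **Disagreements:** Camera estimates of the same point differed by 1–3 mm between views, and by up to 6 mm for the blue tray's centre. Those were small against the trays' 72 mm inside width. No check failed.

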